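# Sort the tagged filter modules and hold up the loaded carrier

### The arm

A 7-joint arm with a two-finger parallel gripper is mounted at the origin on the work surface. World frame = base frame: x ahead of the robot, y to its left, z up, the work surface at z = 0. Lengths are in m, angles in rad, forces in N, time in s.
With the tool pointing down it reaches from about 0.425 to 0.975 m from the base axis. Payload 16.7 kg.
Tool frame: the origin (TCP) lies midway between the tips of the shut fingers; the grasp point (between the pads) lies ctrl.tcp_to_grasp behind it (ctrl.tcp_to_grasp is the distance from the TCP to the grasp point, in m); y points along the fingers, x is the direction in which the jaws open and shut, and the axes are right-handed (so a half turn about y gives the same grasp; the last joint's range is limited). The gripper opens to 85 mm and grips with 20 to 120 N. Pads are 22 mm wide; open, the fingers measure 114 mm over their backs; the gripper's body (76 mm by 85 mm) begins 54 mm behind the grasp point. The pads swing forward as they close: fully open they stand 13 mm farther back than shut.
Start: joints at [1.038, 0.426, 0.074, 1.606, -0.034, 1.111, -0.067], TCP at [0.252, -0.626, 0.231] pointing down, gripper open.
Joint ranges: [-2.85, 2.85], [-0.5, 2.14], [-1.23, 1.37], [0.21, 2.46], [-1.02, 4.16], [0.16, 2.05], [-2.73, 2.73]. Speed limits (rad/s): [1.89, 1.89, 2.39, 2.39, 3.01, 3.01, 3.01].

### API

Orientations are given as a unit quaternion [w, x, y, z].
In Python, from plant import ctrl gives the robot as it stands.
- The arm moves only by the tool arm_command, never from a script. Its argument "commands" is one flat list of numbers, 6 for each row, row after row: the shift along the tool's x, y, z as a fraction of full scale, then the turn, a rotation vector about the tool's x, y, z as a fraction of full scale. A call has 1 to 10 rows; each row shifts and turns the commanded pose from where the row before left it, along the tool's axes as they then stand; what a row does not reach is not made up. Full scale, the value 1, is 0.04 m for a shift and 6 degrees for a turn. A row lasts 1/12 s, in which the tool goes at most 41.7 mm and 7.16 degrees, less where a joint would pass 70% of its speed; a pose out of reach is approached as far as the arm can. A call with a number of a shift or a turn outside -1 to 1 is refused whole. A call with a gripper value outside its range is refused whole. "grip" is the gripper command: -1 is shut, 1 is fully open, values between are in proportion, set as the call begins (left out, the last holds). The fingers move at their own pace and stop on an object; "force" is the grip in N (left out, the last holds). Time passes only in rows, so rows that do not move let the fingers close. It gives the time, the measured TCP pose, the force and the opening at its end, in the units of the state.
- ctrl.observe(): the state, without advancing time (a new reading comes with each control period).
- ctrl.read_camera(name): name is "scene" or "top"; returns a dict with "pixels" (480x640x3 uint8, red, green, blue), "range_z" (480x640 float32, m along the optical axis (not along the pixel's ray), 0 where there is no reading), "fx", "fy", "cx", "cy" (pixels), "rvec" (rotation vector, rad) and "tvec" (3), from world to camera coordinates, as OpenCV has them. Camera axes: x right, y down, z forward; pixel columns grow to the right and rows downward; lengths in m; the calibration is good to about 2 mm. A picture is of the moment at which its call begins.
- ctrl.hand_in(): hands the job in, once; it reports no verdict.
Trained networks look in a picture, given as the dict that the camera call returned (one of the last four; its "shot" number tells which), for a name from the list of things; names that differ only in an ending like _2 or _b are one class to them, and where a whole thing is asked for, a point or a joint stands for the part that bears it (a point fixed in the world has none). Each returns a list of dicts, best first, with "conf" (0 to 1); they miss things now and then, are a little off and sometimes report something else, mostly with a low value. They report only what shows in the picture. A call takes as long as a camera call.
- ctrl.spot_in(name, picture): "rect" ([left, top, right, bottom] in pixels, round what is visible of it).
- ctrl.silhouettes(name, picture): "pixels" (480x640 bool, what is visible of it) and "rect" ([left, top, right, bottom] in pixels, round what is visible of it).
- ctrl.spot_point(name, picture): "xy" ([column, row] in pixels: a listed point, or the origin of a listed thing).
The state is a dict: "t": time; "qpos": joint angles; "joint_velocities": joint speeds; "joint_torque": joint torques, N m; "eef_pos": TCP position; "tcp_rot": TCP orientation; "force": force on the tool from outside, world axes, zero at the start; "wrist_torque": the same for the moment, N m; "finger_gap": finger opening in m.
Only numpy, scipy, OpenCV 4.12 (cv2) and the standard library are available. Lean on these libraries where they do the work, as an engineer would, in place of code of your own. Each camera call takes 0.05 s, during which the arm holds its last target.

### The job

Sort the two tested filter modules by the coloured tag on top: set the red-tagged one down in the red reject nest fixed to the bench and the green-tagged one in the green nest of the carrier, each fully down and upright, not dropped. Then take the loaded carrier by its blue bar, lift it until its underside is about 15 cm above the bench, never tipping it, and finish while holding it there, level and still. Leave the yellow-tagged module and everything else on the bench where it stands.

Things in the scene. Friction and masses are not known exactly. Their poses are not given: they have to be found in the camera images.
- passed_centre (a point): centre of the green-tagged (passed) filter module: an upright aluminium housing 40 x 40 mm and 50 mm tall, mass about 120 g, with a green square tag on top and round dark windows on two sides; this point is 25 mm above its underside; its x and y are square to its sides, z up. It may be gripped across either pair of sides.
- rejected_centre (a point): centre of the red-tagged (rejected) filter module: same housing, 40 x 40 x 50 mm, red square tag on top; point 25 mm above its underside, axes as for the green one.
- carrier_nest (a point): carrier's nest: centre of the nest's floor, 8 mm above the carrier's underside. The green square rim around it is 10 mm high, 46 mm wide inside and 54 mm outside (3 mm play on each side of a module). Axes are the carrier's: x along the blue bar, y across it towards the balance weight, z up. The nest lies 65 mm from the bar's middle plane, so a module is best placed with the fingers closed along x, parallel to the bar.
- carrier_bar (a point): centre of the carrier's blue grip bar, 92 mm above the carrier's underside. The bar is 84 mm long (x), 14 mm thick (y), 28 mm tall (z), on two thin steel posts 34 mm either side of its centre; it is gripped across its thickness (along y). Axes are the carrier's.
- carrier: the loose white carrier: base plate 100 mm (x) by 200 mm (y), 8 mm thick, blue bar over the middle, green nest at y = -65 mm, steel balance weight (50 x 34 mm, its top 26 mm above the underside) at y = +68 mm; origin at the centre of its underside, z up. About 320 g empty; when loaded its weight is close to below the bar.
- reject_nest (a point): reject nest: centre of the nest's floor, 8 mm above the bench, in a grey block 84 x 84 mm fixed to the bench. The red square rim is 10 mm high, 46 mm wide inside, 54 mm outside. x and y square to the rim, z up.
- untested: yellow-tagged module, not yet tested, to be left alone: same housing, 40 x 40 x 50 mm, origin at the centre of its underside.
- dropper: blue dropper bottle with a pale tip, 38 mm across and 115 mm tall; origin under its centre; leave alone.
- dish: flat clear culture dish, 94 mm across, 16 mm tall; origin under its centre; leave alone.
- objective: steel objective lens standing on its black cap, 33 mm across and 54 mm tall; origin under its centre; leave alone.
- mouse: white computer mouse, 105 x 60 x 32 mm; origin under its centre; leave alone.
- pipette: white and green pipette lying on the bench, 22 mm wide and 20 mm tall, reaching from 126 mm behind (-y) to 154 mm ahead (+y) of its origin, which is on its underside; leave alone.

How it is judged:
By the outcome, as a careful person would: the job done as asked, in the order asked, and still so for the second after the job is handed in, while the arm keeps its last pose, push and grip.
It also fails if it takes over 58 s, if anything falls off the work surface, if the arm or the gripper's body presses on something with over 40 N, if the wrist force passes 120 N, or if a joint passes its speed limit or range.

## Working session

There is one attempt and no reset: what is moved stays moved. The work goes in short steps, Python scripts to look and compute and a tool call to move; the robot and the scene stay as the last step left them, time stands still between calls to the robot, and variables do not carry over. Pictures are saved under pics/ and viewed, and the job is handed in when it is done.

Besides the shell and the picture viewer there is one more tool, called as name(argument=value, ...), one argument or row to a line, values as JSON. arm_command: Moves the arm, as the interface text tells. Its arguments: {"type":"object","properties":{"commands":{"type":"array"},"grip":{"type":"number"},"force":{"type":"number"}},"required":["commands"]}

```bash
ls; mkdir -p pics; python3 - <<'E'
from plant import ctrl
import cv2, numpy as np, pickle
print(ctrl.tcp_to_grasp, ctrl.observe())
for n in ("scene","top"):
    p=ctrl.read_camera(n)
    cv2.imwrite(f"pics/{n}0.png",p["pixels"][:,:,::-1])
    print(n,p["fx"],p["fy"],p["cx"],p["cy"],p["rvec"],p["tvec"])
    pickle.dump(p,open(f"{n}0.pkl","wb"))
    for o in ["passed_centre","rejected_centre","carrier_nest","carrier_bar","reject_nest","carrier","untested"]:
        r=ctrl.spot_point(o,p)
        print(o,[(np.round(d["xy"],1).tolist(),round(d["conf"],2)) for d in r[:3]])
E
```

```text
pics
0.0187 {'t': 0.0, 'qpos': array([ 1.03849853,  0.42669465,  0.07385793,  1.6065878 , -0.03409853,
        1.11079181, -0.06711412]), 'joint_velocities': array([-2.46735799e-03, -1.02443653e-06, -1.33335985e-03,  1.58872599e-03,
       -5.76392689e-04, -1.55207410e-03,  7.04077150e-04]), 'joint_torque': array([ 3.63460276e-04, -9.49826932e+01,  3.76107618e+00, -4.63519585e+01,
        1.92185777e-02,  1.01065243e-02,  9.01455201e-05]), 'eef_pos': array([ 0.2519476 , -0.62579391,  0.2306442 ]), 'tcp_rot': array([ 0.58618984, -0.58576129,  0.39614338, -0.39539297]), 'force': array([-0.56504479, -0.32264478,  0.06182823]), 'wrist_torque': array([-0.03760148, -0.01342093,  0.0139779 ]), 'finger_gap': 0.08526760884367988}
scene 456.4384834747473 456.4384834747473 317.88278594571017 237.94741096969844 [ 1.43807177  1.98383528 -0.94738294] [ 0.17951875 -0.26810237  1.58062336]
passed_centre [([261.0, 222.8], 0.74)]
rejected_centre []
carrier_nest [([388.0, 283.1], 0.86)]
carrier_bar [([418.9, 260.8], 0.75)]
reject_nest [([235.6, 260.5], 0.76), ([209.7, 182.6], 0.2)]
carrier [([384.2, 278.6], 0.16)]
untested [([211.5, 227.0], 0.76)]
top 563.4379379778461 563.4379379778461 320.48240520729394 246.98832104688185 [ 2.13245986 -2.13485067  0.1888331 ] [-0.00762616  0.55929237  1.50358458]
passed_centre [([387.3, 278.2], 0.82)]
rejected_centre [([344.7, 274.5], 0.73)]
carrier_nest [([256.8, 242.8], 0.71)]
carrier_bar [([229.1, 239.7], 0.55), ([325.8, 177.0], 0.48), ([344.6, 273.9], 0.18)]
reject_nest [([390.9, 228.7], 0.86)]
carrier [([234.3, 247.2], 0.58)]
untested [([439.5, 270.2], 0.52)]
```

View pics/top0.png

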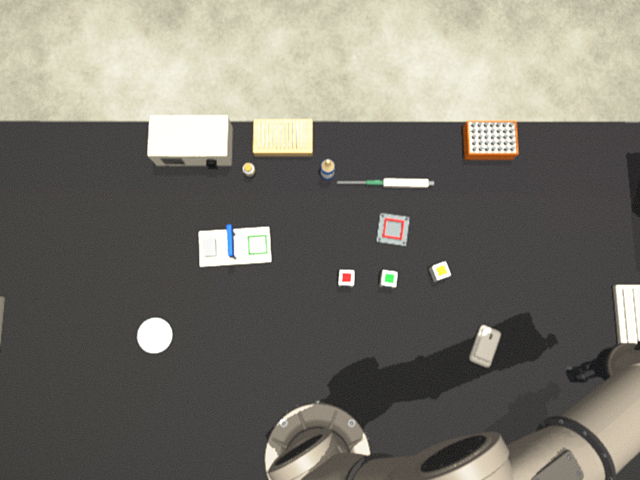

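View pics/scene0.png

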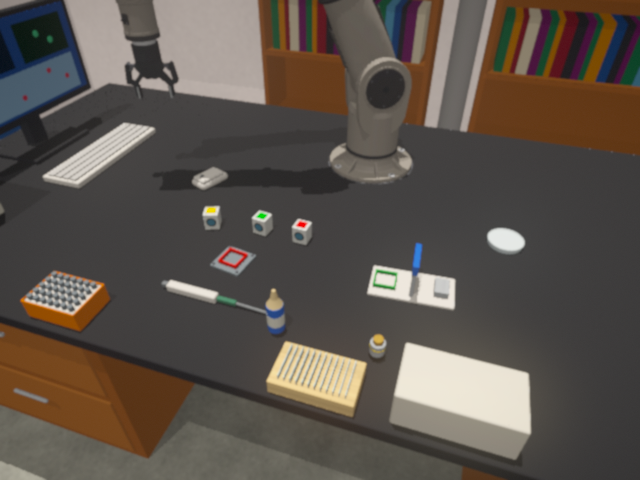

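The top view shows the red tag at about (346,278), green (389,279) and yellow (440,271). The reject nest is at (393,229), the carrier at (235,246) with its nest at (258,244), and the bar at about (231,241). Next I'll measure these precisely.

```bash
cat > h.py <<'E'
import numpy as np, cv2
def cam(p):
    R=cv2.Rodrigues(np.array(p["rvec"],float))[0]; return R,np.array(p["tvec"],float)
def backproj(p,uv,z):
    R,t=cam(p); uv=np.atleast_2d(uv).astype(float)
    d=np.c_[(uv[:,0]-p["cx"])/p["fx"],(uv[:,1]-p["cy"])/p["fy"],np.ones(len(uv))]@R
    c=-R.T@t; s=(z-c[2])/d[:,2]
    return c+d*s[:,None]
def proj(p,X):
    return cv2.projectPoints(np.atleast_2d(X).astype(float),np.array(p["rvec"],float),np.array(p["tvec"],float),np.array([[p["fx"],0,p["cx"]],[0,p["fy"],p["cy"]],[0,0,1]]),None)[0][:,0]
def cloud(p,m):
    R,t=cam(p); v,u=np.nonzero(m&(p["range_z"]>0)); z=p["range_z"][v,u].astype(float)
    return (np.c_[(u-p["cx"])/p["fx"]*z,(v-p["cy"])/p["fy"]*z,z]-t)@R
def hue(p):
    return cv2.cvtColor(p["pixels"],cv2.COLOR_RGB2HSV).astype(int)
def cmask(p,col):
    h=hue(p); H,S,V=h[...,0],h[...,1],h[...,2]
    m={"red":(H<8)|(H>172),"green":(H>50)&(H<75),"yellow":(H>24)&(H<34),"blue":(H>100)&(H<125)}[col]
    return m&(S>120)&(V>60)
E
python3 - <<'E'
from h import *
import pickle
for n in ("top","scene"):
    p=pickle.load(open(n+"0.pkl","rb"))
    R,t=cam(p); print(n,"cam at",-R.T@t)
    for col in ("red","green","yellow","blue"):
        k,l,st,c=cv2.connectedComponentsWithStats(cmask(p,col).astype(np.uint8),connectivity=8)
        for i in range(1,k):
            if st[i,4]<25: continue
            pts=np.argwhere(l==i)[:,::-1]
            z={"blue":.106}.get(col,.05)
            cl=cloud(p,l==i)
            w=backproj(p,pts,np.median(cl[:,2]))
            rc=cv2.minAreaRect((w[:,:2]*1000).astype(np.float32))
            print(col,st[i],np.round(c[i],1),"zmed",np.round(np.median(cl[:,2]),4),"w",np.round(w.mean(0),4),"rect",np.round(rc[0],1),np.round(rc[1],1),round(rc[2],1))
p=pickle.load(open("top0.pkl","rb"))
im=p["pixels"][:,:,::-1]
a=cv2.resize(im[190:300,180:330],None,fx=5,fy=5,interpolation=cv2.INTER_CUBIC);cv2.imwrite("pics/carr0.png",a)
a=cv2.resize(im[190:300,325:475],None,fx=5,fy=5,interpolation=cv2.INTER_CUBIC);cv2.imwrite("pics/mods0.png",a)
E
```

```text
top cam at [ 2.93768023e-01 -9.73921942e-04  1.57712780e+00]
red [383 218  21  22 125] [393.1 228.4] zmed 0.0156 w [ 0.6184 -0.2142  0.0156] rect [ 618.2 -213.3] [55.2 55.1] 81.0
red [342 274   9   7  55] [346.3 277. ] zmed 0.0499 w [ 0.476  -0.0785  0.0499] rect [475.9 -77.7] [22.  16.5] 89.9
green [385 274   9   9  60] [388.8 277.9] zmed 0.0492 w [ 0.4734 -0.1946  0.0492] rect [ 473.2 -194.6] [21.5 19.9] 80.4
yellow [437 266  10   9  58] [441.2 270.2] zmed 0.0491 w [ 0.4946 -0.3385  0.0491] rect [ 494.4 -338.5] [19.7 21.2] 21.6
blue [226 224   7  33 170] [229.7 239.2] zmed 0.1045 w [0.5707 0.2332 0.1045] rect [568.7 235. ] [86.9 16. ] 1.6
scene cam at [1.38651402 0.26125205 0.78217792]
red [285   0   5  50 149] [286.6  24. ] zmed 0.1831 w [-0.9181 -0.6549  0.1831] rect [-956.5 -670.1] [955.   15.4] 21.5
red [317   2  10  52 430] [321.3  29.2] zmed 0.1726 w [-0.9196 -0.4712  0.1726] rect [-1003.7  -495.6] [972.8  48.7] 18.1
red [510   8  19  65 301] [519.9  39.7] zmed 0.207 w [-0.9196  0.4548  0.207 ] rect [-980.7  461.5] [  30.  1090.4] 86.0
red [549  11  29  67 777] [564.1  44. ] 
[... 1899 characters left out ...]
16  56 384] [396.5  23.5] zmed 0.2309 w [-0.9078 -0.0982  0.2309] rect [-902.6 -100.6] [973.8  55.8] 7.2
blue [597  15  30  67 609] [612.7  48.5] zmed 0.2021 w [-0.9253  0.8299  0.2021] rect [-993.6  846.9] [  62.4 1097.9] 78.3
blue [  0 126  20  13  71] [  9.2 132. ] zmed -0.2503 w [-0.1571 -1.8788 -0.2503] rect [ -158.4 -1876.9] [ 32.6 136.2] 88.3
blue [412 243  11  32 221] [416.7 257.6] zmed 0.1047 w [0.583  0.2347 0.1047] rect [584.7 234.7] [110.3  16.7] 3.6
blue [266 308  18  10  98] [275.1 312.9] zmed 0.0613 w [ 0.8006 -0.022   0.0613] rect [800.4 -23.3] [24.  35.8] 23.0
blue [268 326  17   8  72] [276.2 330. ] zmed 0.0067 w [ 0.801  -0.0227  0.0067] rect [800.4 -23.2] [18.5 34.8] 23.1
```

View pics/carr0.png

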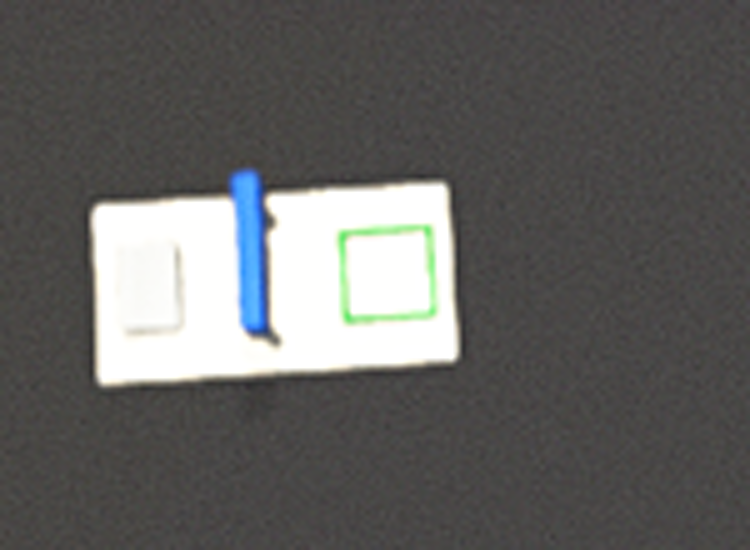

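View pics/mods0.png

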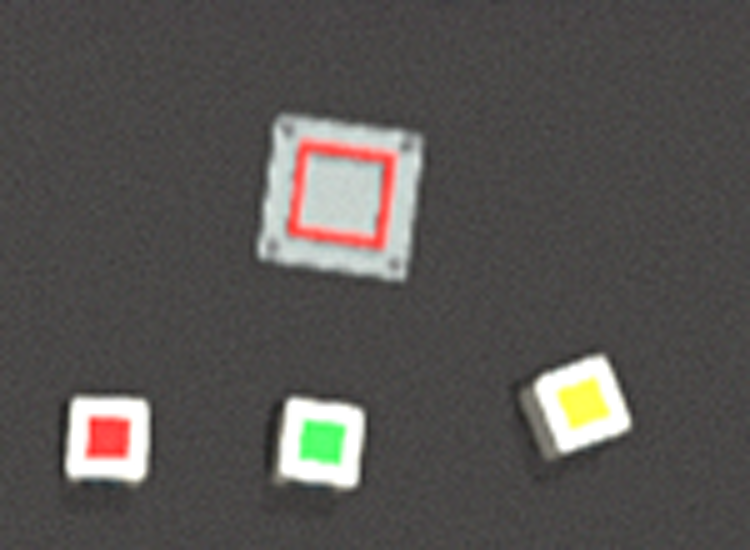

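```bash
python3 - <<'E'
from h import *
import pickle
from scipy.spatial.transform import Rotation as Ro
q=[0.58618984, -0.58576129,  0.39614338, -0.39539297]
print("tool axes cols\n",np.round(Ro.from_quat(q[1:]+q[:1]).as_matrix(),3))
def fit(p,box,fn,z,s=8):
    x0,y0,x1,y1=box
    im=p["pixels"][y0:y1,x0:x1]
    up=cv2.resize(im,None,fx=s,fy=s,interpolation=cv2.INTER_CUBIC)
    m=fn(up).astype(np.uint8)
    cs=cv2.findContours(m,cv2.RETR_EXTERNAL,cv2.CHAIN_APPROX_NONE)[0]
    c=max(cs,key=cv2.contourArea)[:,0]
    c=cv2.convexHull(c)[:,0]
    uv=(c+0.5)/s-0.5+[x0,y0]
    w=backproj(p,uv,z)
    r=cv2.minAreaRect((w[:,:2]*1000).astype(np.float32))
    return np.round(r[0],1),np.round(r[1],1),round(r[2],2)
p=pickle.load(open("top0.pkl","rb"))
V=lambda th:(lambda u:u.max(2)>th)
for th in (150,200,225):
    print(th)
    print("red",fit(p,(334,264,360,292),V(th),.05))
    print("grn",fit(p,(376,264,402,292),V(th),.05))
    print("rejblock",fit(p,(372,206,416,252),V(th-30),.008))
    print("carrier",fit(p,(190,215,280,275),V(th),.008))
def sat(lo,hi,T=100):
    def f(u):
        h=cv2.cvtColor(u,cv2.COLOR_RGB2HSV).astype(int); H=(h[...,0]+90)%180
        return (H>(lo+90)%180)&(H<(hi+90)%180)&(h[...,1]>T)&(h[...,2]>60)
    return f
for T in (80,110,140):
    print("T",T)
    print("redtag",fit(p,(334,264,360,292),sat(-10,10,T),.05))
    print("grntag",fit(p,(376,264,402,292),sat(50,75,T),.05))
    print("redrim",fit(p,(372,206,416,252),sat(-10,10,T),.018))
    print("grnrim",fit(p,(240,225,280,265),sat(50,75,T),.018))
    print("bar",fit(p,(190,215,245,275),sat(100,125,T),.106))
E
```

```text
tool axes cols
 [[ 0.373 -0.001  0.928]
 [-0.928  0.001  0.373]
 [-0.001 -1.    -0.   ]]
150
red (array([475.2, -78.1]), array([44.9, 46.2]), 86.82)
grn (array([ 472.9, -194.3]), array([45. , 46.2]), 82.11)
rejblock (array([ 618.4, -214. ]), array([87.3, 88.3]), 81.5)
carrier (array([575.7, 235.3]), array([119. , 204.6]), 3.88)
200
red (array([475.3, -78.1]), array([43.2, 44. ]), 86.42)
grn (array([ 473. , -194.4]), array([43. , 43.9]), 82.02)
rejblock (array([ 618.4, -214. ]), array([84.4, 84.6]), 81.4)
carrier (array([575.7, 235.3]), array([116.7, 202.6]), 3.85)
225
red (array([475.4, -78.1]), array([42.1, 42.6]), 86.39)
grn (array([ 473. , -194.4]), array([42. , 42.8]), 82.3)
rejblock (array([ 618.7, -214. ]), array([82.8, 82.6]), 81.23)
carrier (array([575.6, 235.4]), array([115.3, 201.5]), 3.81)
T 80
redtag (array([475.6, -78.1]), array([23.6, 23.3]), 87.11)
grntag (array([ 473.5, -194.6]), array([23.5, 22.6]), 79.86)
redrim (array([ 617.9, -213.3]), array([57.1, 58.3]), 81.41)
grnrim (array([572.4, 169.8]), array([52.7, 52.9]), 4.05)
bar (array([569.1, 232. ]), array([90.7, 19.8]), 6.89)
T 110
redtag (array([475.6, -78.1]), array([22.5, 21.8]), 87.73)
grntag (array([ 473.4, -194.6]), array([22.5, 21.2]), 80.72)
redrim (array([ 617.6, -213.1]), array([55.7, 56.8]), 81.18)
grnrim (array([590.2, 195.8]), array([ 3.2, 11.9]), 79.64)
bar (array([569. , 233.4]), array([89.4, 18.7]), 4.61)
T 140
redtag (array([475.5, -78. ]), array([21.2, 20.7]), 86.23)
grntag (array([ 473.4, -194.7]), array([21.3, 19.5]), 81.76)
redrim (array([ 617.4, -212.9]), array([54.4, 54.8]), 81.4)
grnrim (array([547.8, 191.7]), array([2. , 1.2]), 45.16)
bar (array([568.8, 233.8]), array([88.1, 17.7]), 3.73)
```

```bash
cat >> h.py <<'E'
from scipy.spatial.transform import Rotation as Ro
def Rtool(head):
    h=np.radians(head); x=np.array([np.cos(h),np.sin(h),0]); y=np.array([0,0,-1.]); z=np.cross(x,y)
    return np.c_[x,y,z]
def plan(ctrl,pos,head):
    """turn (units of full scale) first, then shift in turned tool axes"""
    s=ctrl.observe(); q=s["tcp_rot"]; R=Ro.from_quat([q[1],q[2],q[3],q[0]]).as_matrix()
    T=Rtool(head); rv=Ro.from_matrix(R.T@T).as_rotvec()
    d=np.array(pos)-s["eef_pos"]
    print("t",round(s["t"],2),"pos",np.round(s["eef_pos"],4),"head",round(np.degrees(np.arctan2(R[1,0],R[0,0])),2),"gap",round(s["finger_gap"],4),"F",np.round(s["force"],1))
    print("turn units",np.round(np.degrees(rv)/6,3),"shift units: before-turn axes",np.round(R.T@d/.04,3),"after-turn axes",np.round(T.T@d/.04,3))
E
```

arm_command(
  commands=[0, 0, 0, 0, -1, 0, 0, 0, 0, 0, -1, 0, 0, 0, 0, 0, -1, 0, 0, 0, 0, 0, -1, 0, 0, 0, 0, 0, -1, 0, 0, 0, 0, 0, -1, 0, 0, 0, 0, 0, -1, 0, 0, 0, 0, 0, -1, 0, 0, 0, 0, 0, -1, 0, 0, 0, 0, 0, -0.75, 0],
  grip=1,
  force=30,
)

```text
t: 1.63
eef_pos: [0.252, -0.6261, 0.2313]
tcp_rot: [0.705, -0.705, 0.057, -0.057]
force: [0.2, -0.5, 0.2]
finger_gap: 0.0852
```

```bash
python3 -c "
from plant import ctrl
from h import *
plan(ctrl,(.4775,-.078,.16),-3.5)"
```

```text
t 1.63 pos [ 0.252  -0.6261  0.2313] head -9.25 gap 0.0852 F [ 0.2 -0.5  0.2]
turn units [-0.001 -0.958 -0.   ] shift units: before-turn axes [ 3.362  1.783 14.431] after-turn axes [ 4.79   1.782 14.022]
```

arm_command(
  commands=[0, 0, 0, 0, -0.96, 0, 0.32, 0.12, 0.935, 0, 0, 0, 0.32, 0.12, 0.935, 0, 0, 0, 0.32, 0.12, 0.935, 0, 0, 0, 0.32, 0.12, 0.935, 0, 0, 0, 0.32, 0.12, 0.935, 0, 0, 0, 0.32, 0.12, 0.935, 0, 0, 0, 0.32, 0.12, 0.935, 0, 0, 0, 0.32, 0.12, 0.935, 0, 0, 0, 0.32, 0.12, 0.935, 0, 0, 0],
)

```text
t: 2.47
eef_pos: [0.3897, -0.2962, 0.1882]
tcp_rot: [-0.707, 0.707, -0.023, 0.024]
force: [1.6, -1.3, -0.2]
finger_gap: 0.0857
```

arm_command(
  commands=[0.32, 0.12, 0.935, 0, 0, 0, 0.32, 0.12, 0.935, 0, 0, 0, 0.32, 0.12, 0.935, 0, 0, 0, 0.32, 0.12, 0.935, 0, 0, 0, 0.32, 0.12, 0.935, 0, 0, 0, 0.32, 0.12, 0.935, 0, 0, 0, 0, 0, 0, 0, 0, 0, 0, 0, 0, 0, 0, 0],
)

```text
t: 3.13
eef_pos: [0.4816, -0.0769, 0.1592]
tcp_rot: [0.707, -0.707, 0.022, -0.022]
force: [-0.5, -1.0, -0.6]
finger_gap: 0.0852
```

```bash
python3 - <<'E'
from plant import ctrl
from h import *
import pickle
plan(ctrl,(.4775,-.078,.017),-3.5)
for n in ("scene","top"):
    p=ctrl.read_camera(n); pickle.dump(p,open(f"{n}1.pkl","wb"))
    c=proj(p,[.477,-.078,.05])[0].astype(int)
    a=p["pixels"][c[1]-60:c[1]+40,c[0]-65:c[0]+65,::-1]
    cv2.imwrite(f"pics/{n}1.png",cv2.resize(a,None,fx=5,fy=5,interpolation=cv2.INTER_CUBIC))
E
```

```text
t 3.13 pos [ 0.4816 -0.0769  0.1592] head -3.57 gap 0.0852 F [-0.5 -1.  -0.6]
turn units [-0.007 -0.011  0.   ] shift units: before-turn axes [-0.1    3.556 -0.037] after-turn axes [-0.1    3.556 -0.035]
```

View pics/scene1.png

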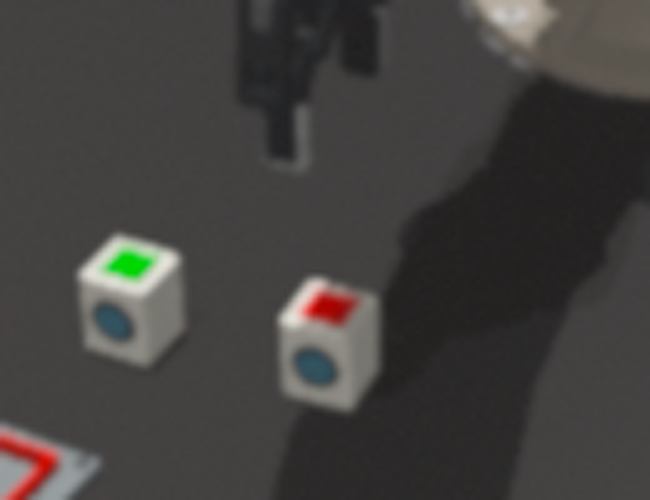

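View pics/top1.png

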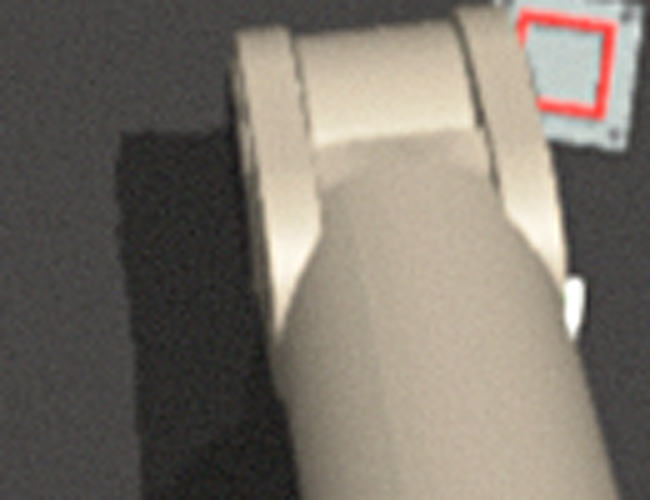

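arm_command(
  commands=[-0.1, 0.2, -0.035, 0, 0, 0, 0, 0.7, 0, 0, 0, 0, 0, 0.8, 0, 0, 0, 0, 0, 0.8, 0, 0, 0, 0, 0, 0.6, 0, 0, 0, 0, 0, 0.3, 0, 0, 0, 0, 0, 0.16, 0, 0, 0, 0, 0, 0, 0, 0, 0, 0],
)

```text
t: 3.9
eef_pos: [0.4762, -0.0808, 0.0162]
tcp_rot: [0.707, -0.707, 0.024, -0.023]
force: [0.2, -0.4, -0.8]
finger_gap: 0.0856
```

arm_command(
  commands=[0, 0, 0, 0, 0, 0, 0, 0, 0, 0, 0, 0, 0, 0, 0, 0, 0, 0, 0, 0, 0, 0, 0, 0, 0, 0, 0, 0, 0, 0, 0, 0, 0, 0, 0, 0, 0, 0, 0, 0, 0, 0, 0, 0, 0, 0, 0, 0],
  grip=-1,
  force=25,
)

```text
t: 4.57
eef_pos: [0.4774, -0.0805, 0.018]
tcp_rot: [-0.707, 0.707, -0.023, 0.024]
force: [-2.4, -0.2, 12.4]
finger_gap: 0.04
```

```bash
python3 - <<'E'
from plant import ctrl
from h import *
import pickle
plan(ctrl,(.4775,-.078,.017),-3.5)
for n in ("scene",):
    p=ctrl.read_camera(n); pickle.dump(p,open(f"{n}2.pkl","wb"))
    c=proj(p,[.477,-.078,.05])[0].astype(int)
    a=p["pixels"][c[1]-60:c[1]+40,c[0]-65:c[0]+65,::-1]
    cv2.imwrite(f"pics/{n}2.png",cv2.resize(a,None,fx=5,fy=5,interpolation=cv2.INTER_CUBIC))
E
```

```text
t 4.57 pos [ 0.4774 -0.0805  0.018 ] head -3.82 gap 0.04 F [-2.4 -0.2 12.4]
turn units [ 0.005 -0.053  0.014] shift units: before-turn axes [-0.003  0.024  0.061] after-turn axes [-0.002  0.024  0.061]
```

View pics/scene2.png

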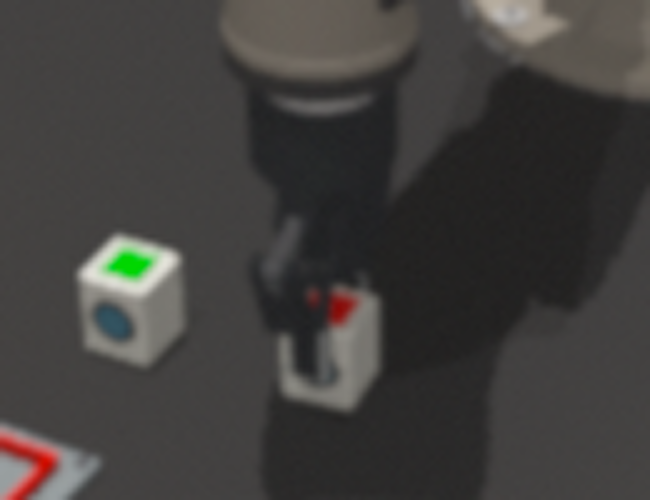

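arm_command(
  commands=[0, -0.1, 0, 0, 0, 0, 0, -0.3, 0, 0, 0, 0, 0, -0.6, 0, 0, 0, 0, 0, -0.7, 0, 0, 0, 0, 0, -0.7, 0, 0, 0, 0, 0, -0.4, 0, 0, 0, 0, 0, 0, 0, 0, 0, 0, 0, 0, 0, 0, 0, 0],
)

```text
t: 5.28
eef_pos: [0.4773, -0.0805, 0.13]
tcp_rot: [-0.706, 0.707, -0.023, 0.024]
force: [-0.0, 0.0, -1.7]
finger_gap: 0.0395
```

```bash
python3 - <<'E'
from plant import ctrl
from h import *
import pickle
for i in range(3):
    plan(ctrl,(.620,-.2135,.125),-8.6)
    p=ctrl.read_camera("scene"); pickle.dump(p,open(f"scene3.pkl","wb"))
c=proj(p,[.477,-.078,.15])[0].astype(int)
a=p["pixels"][c[1]-60:c[1]+40,c[0]-65:c[0]+65,::-1]
cv2.imwrite(f"pics/scene3.png",cv2.resize(a,None,fx=5,fy=5,interpolation=cv2.INTER_CUBIC))
E
```

```text
t 5.28 pos [ 0.4773 -0.0805  0.13  ] head -3.83 gap 0.0395 F [-0.   0.  -1.7]
turn units [0.005 0.794 0.022] shift units: before-turn axes [ 3.781  0.135 -3.078] after-turn axes [ 4.024  0.124 -2.753]
t 5.33 pos [ 0.4767 -0.0804  0.129 ] head -3.82 gap 0.0397 F [-0.4  0.3 -2.2]
turn units [0.003 0.796 0.004] shift units: before-turn axes [ 3.797  0.102 -3.08 ] after-turn axes [ 4.04   0.099 -2.753]
t 5.38 pos [ 0.4764 -0.0803  0.1284] head -3.82 gap 0.0397 F [ 0.9 -0.  -0.4]
turn units [ 0.     0.797 -0.007] shift units: before-turn axes [ 3.804  0.082 -3.083] after-turn axes [ 4.048  0.085 -2.755]
```

View pics/scene3.png

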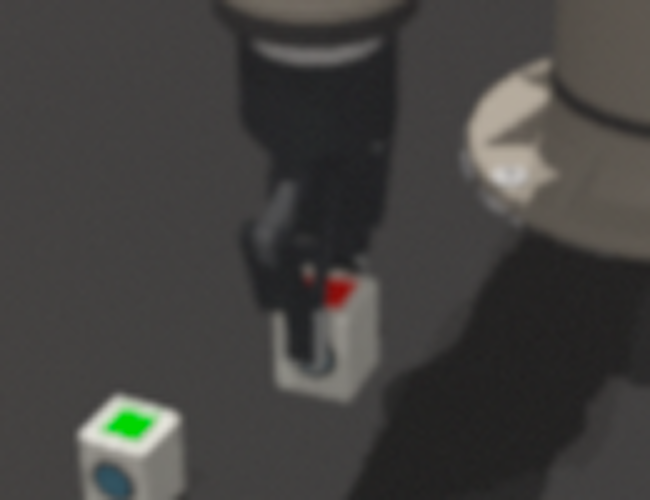

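arm_command(
  commands=[0, 0, 0, 0, 0.4, 0, 0, 0, 0, 0, 0.4, 0, 0.4, 0, -0.28, 0, 0, 0, 0.7, 0, -0.49, 0, 0, 0, 0.7, 0, -0.49, 0, 0, 0, 0.7, 0, -0.49, 0, 0, 0, 0.7, 0, -0.49, 0, 0, 0, 0.5, 0, -0.35, 0, 0, 0, 0.32, 0, -0.22, 0, 0, 0, 0, 0, 0, 0, 0, 0],
)

```text
t: 6.27
eef_pos: [0.62, -0.2178, 0.1268]
tcp_rot: [0.705, -0.705, 0.054, -0.053]
force: [-1.3, 0.3, -1.6]
finger_gap: 0.0394
```

arm_command(
  commands=[0, 0.3, 0, 0, 0, 0, 0, 0.4, 0, 0, 0, 0, 0, 0.3, 0, 0, 0, 0, 0, 0, 0, 0, 0, 0, 0, 0, 0, 0, 0, 0, 0, 0, 0, 0, 0, 0],
)

```text
t: 6.77
eef_pos: [0.6191, -0.2151, 0.0892]
tcp_rot: [0.705, -0.705, 0.053, -0.053]
force: [0.6, -0.8, -0.5]
finger_gap: 0.0391
```

```bash
python3 - <<'E'
from plant import ctrl
from h import *
import pickle
for i in range(2):
    plan(ctrl,(.6197,-.2159,.026),-8.6)
    p=ctrl.read_camera("scene"); pickle.dump(p,open(f"scene4.pkl","wb"))
c=proj(p,[.62,-.214,.05])[0].astype(int)
a=p["pixels"][c[1]-60:c[1]+40,c[0]-65:c[0]+65,::-1]
cv2.imwrite(f"pics/scene4.png",cv2.resize(a,None,fx=5,fy=5,interpolation=cv2.INTER_CUBIC))
E
```

```text
t 6.77 pos [ 0.6191 -0.2151  0.0892] head -8.59 gap 0.0391 F [ 0.6 -0.8 -0.5]
turn units [-0.001  0.002  0.001] shift units: before-turn axes [ 0.019  1.579 -0.018] after-turn axes [ 0.019  1.579 -0.017]
t 6.82 pos [ 0.6193 -0.2153  0.0895] head -8.59 gap 0.0399 F [-0.4 -0.4 -0.3]
turn units [0.    0.001 0.007] shift units: before-turn axes [ 0.011  1.588 -0.014] after-turn axes [ 0.013  1.588 -0.014]
```

View pics/scene4.png

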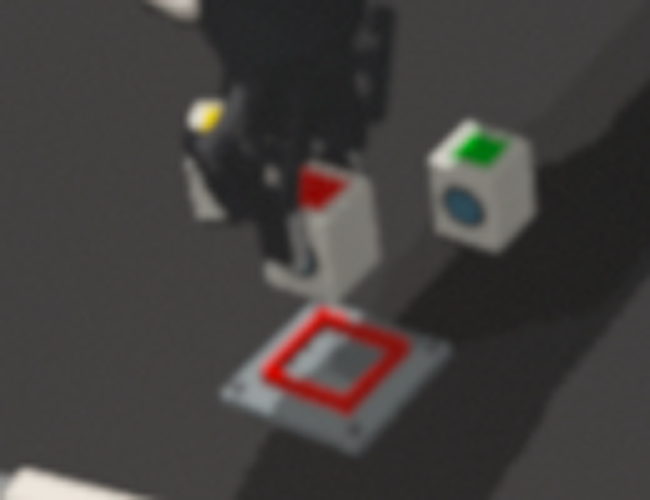

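```bash
python3 - <<'E'
from h import *
import pickle
p=pickle.load(open("scene4.pkl","rb"))
c=proj(p,[.62,-.214,.05])[0].astype(int); x0,y0=c[0]-65,c[1]-60
s=6
a=cv2.resize(p["pixels"][y0:y0+100,x0:x0+130,::-1],None,fx=s,fy=s,interpolation=cv2.INTER_CUBIC)
def quad(cx,cy,z,h,yaw,col):
    y=np.radians(yaw);R=np.array([[np.cos(y),-np.sin(y)],[np.sin(y),np.cos(y)]])
    P=np.array([[-h,-h],[h,-h],[h,h],[-h,h]])@R.T+[cx,cy]
    uv=proj(p,np.c_[P,np.full(4,z)])
    q=((uv-[x0,y0]+.5)*s-.5).round().astype(int)
    cv2.polylines(a,[q],True,col,1)
quad(.620,-.2136,.018,.027,-8.6,(255,255,0))
quad(.620,-.2136,.008,.042,-8.6,(255,255,0))
quad(.6196,-.2130,.0895-.018,.020,-8.6,(0,255,0))
quad(.6196,-.2130,.0895+.032,.020,-8.6,(0,255,0))
quad(.4752,-.1945,.05,.020,-8,(255,0,255))
quad(.4752,-.1945,.0,.020,-8,(255,0,255))
cv2.imwrite("pics/ov4.png",a)
E
```

```text
(no output)
```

View pics/ov4.png

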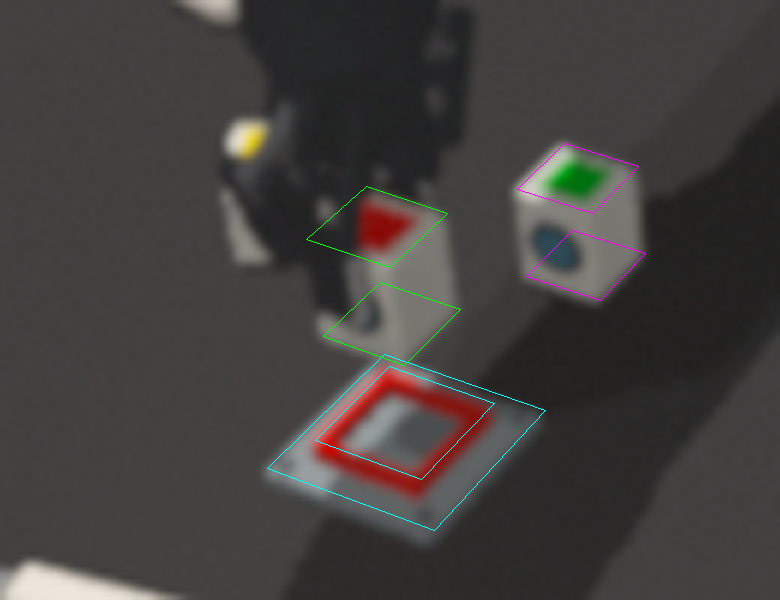

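```bash
python3 - <<'E'
from h import *
import pickle
for n in ("top","scene"):
    p=pickle.load(open(n+"0.pkl","rb"))
    def zs(X,r=1):
        u,v=proj(p,X)[0].round().astype(int)
        m=np.zeros((480,640),bool); m[v-r:v+r+1,u-r:u+r+1]=1
        c=cloud(p,m); return np.round(np.median(c,0),4)
    print(n,"floor",zs([.62,-.2136,.008]),"block edge",zs([.62+.034,-.2136-.004,.008],0),zs([.62-.036,-.2136,.008],0),
      "bench",zs([.7,-.15,0],3),zs([.55,-.15,0],3),zs([.55,-.28,0],3),"redtop",zs([.4765,-.078,.05]),"grn",zs([.475,-.1945,.05]),"carrier floor",zs([.574,.17,.008]))
    print("per-mm dx,dy,dz px", [np.round(proj(p,np.array([.62,-.21,.02])+np.eye(3)[i]*.01)[0]/10-proj(p,[.62,-.21,.02])[0]/10,3) for i in range(3)])
    # rim points cloud z distribution
    c=cloud(p,cmask(p,"red")); c=c[(abs(c[:,0]-.62)<.05)&(abs(c[:,1]+.2136)<.05)]
    print("rim z pct",np.round(np.percentile(c[:,2],[5,25,50,75,95]),4), "xy mid",np.round((c[:,:2].max(0)+c[:,:2].min(0))/2,4),np.round(c.mean(0),4))
    for nm,col,ctr in (("redtag","red",(.477,-.078)),("grntag","green",(.475,-.1945))):
        c=cloud(p,cmask(p,col)); c=c[(abs(c[:,0]-ctr[0])<.025)&(abs(c[:,1]-ctr[1])<.025)]
        print(nm,np.round(c.mean(0),4))
    g=cloud(p,cmask(p,"green")); g=g[(abs(g[:,0]-.574)<.04)&(abs(g[:,1]-.17)<.04)]; print("green rim",np.round(g.mean(0),4),len(g))
E
```

```text
top floor [ 0.6209 -0.2152  0.0085] block edge [ 0.6544 -0.2193  0.0017] [ 0.5836 -0.2141  0.0066] bench [ 0.6987 -0.1516 -0.0017] [ 0.5501 -0.1491 -0.0006] [ 0.5505 -0.2793 -0.0012] redtop [ 0.4762 -0.0778  0.048 ] grn [ 0.4755 -0.1947  0.0528] carrier floor [0.5752 0.1712 0.0066]
per-mm dx,dy,dz px [array([-0.008, -0.346]), array([-0.354,  0.   ]), array([ 0.046, -0.073])]
rim z pct [0.0044 0.0115 0.0156 0.0179 0.0219] xy mid [ 0.6186 -0.2139] [ 0.6187 -0.2142  0.0145]
redtag [ 0.4759 -0.0785  0.0503]
grntag [ 0.4733 -0.1945  0.0498]
green rim [0.5825 0.1832 0.0142] 4
scene floor [ 0.6197 -0.2126  0.0075] block edge [ 0.6541 -0.2177  0.0078] [ 0.5815 -0.2141  0.0061] bench [ 7.005e-01 -1.497e-01 -2.000e-04] [ 5.505e-01 -1.515e-01  4.000e-04] [ 0.552  -0.28   -0.0006] redtop [ 0.4742 -0.0776  0.0505] grn [ 0.4752 -0.1938  0.0503] carrier floor [0.5729 0.1699 0.0085]
per-mm dx,dy,dz px [array([-0.177,  0.247]), array([0.358, 0.081]), array([-0.045, -0.299])]
rim z pct [0.0087 0.0117 0.0149 0.0173 0.0197] xy mid [ 0.6205 -0.2153] [ 0.6227 -0.2143  0.0145]
redtag [ 0.4801 -0.0785  0.0508]
grntag [ 0.4779 -0.1944  0.0511]
green rim [0.5811 0.1698 0.014 ] 53
```

The green overlay matches the held module and the cyan one matches the far edges of the nest block. The extra red and grey along the near side is just the visible side faces. Next I'll lower it.

arm_command(
  commands=[0.02, 0.3, -0.01, 0, 0, 0, 0, 0.4, 0, 0, 0, 0, 0, 0.3, 0, 0, 0, 0, 0, 0.15, 0, 0, 0, 0, 0, 0.1, 0, 0, 0, 0, 0, 0.1, 0, 0, 0, 0, 0, 0.08, 0, 0, 0, 0, 0, 0, 0, 0, 0, 0],
)

```text
t: 7.53
eef_pos: [0.6197, -0.2159, 0.0314]
tcp_rot: [0.705, -0.705, 0.053, -0.053]
force: [-0.4, -0.1, -0.8]
finger_gap: 0.0398
```

```bash
python3 - <<'E'
from plant import ctrl
from h import *
plan(ctrl,(.6197,-.2159,.026),-8.6)
p=ctrl.read_camera("scene")
plan(ctrl,(.6197,-.2159,.026),-8.6)
c=proj(p,[.62,-.214,.05])[0].astype(int)
a=p["pixels"][c[1]-60:c[1]+40,c[0]-65:c[0]+65,::-1]
cv2.imwrite(f"pics/scene5.png",cv2.resize(a,None,fx=5,fy=5,interpolation=cv2.INTER_CUBIC))
E
```

```text
t 7.53 pos [ 0.6197 -0.2159  0.0314] head -8.61 gap 0.0398 F [-0.4 -0.1 -0.8]
turn units [-0.001 -0.002 -0.002] shift units: before-turn axes [-0.     0.135  0.001] after-turn axes [-0.     0.135  0.001]
t 7.58 pos [ 0.6198 -0.216   0.0318] head -8.61 gap 0.0398 F [-0.5  0.2 -0.7]
turn units [-0.001 -0.002  0.001] shift units: before-turn axes [-0.004  0.144  0.001] after-turn axes [-0.004  0.144  0.001]
```

View pics/scene5.png

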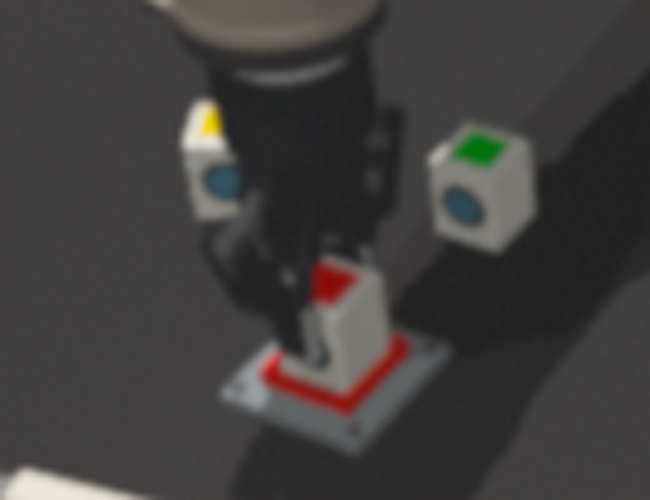

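arm_command(
  commands=[0, 0.05, 0, 0, 0, 0, 0, 0.05, 0, 0, 0, 0, 0, 0.04, 0, 0, 0, 0, 0, 0, 0, 0, 0, 0, 0, 0, 0, 0, 0, 0],
)

```text
t: 8.0
eef_pos: [0.6198, -0.216, 0.0261]
tcp_rot: [0.705, -0.705, 0.053, -0.053]
force: [-0.2, 0.2, -0.5]
finger_gap: 0.0396
```

arm_command(
  commands=[0, 0.025, 0, 0, 0, 0, 0, 0.025, 0, 0, 0, 0, 0, 0, 0, 0, 0, 0],
)

```text
t: 8.25
eef_pos: [0.6198, -0.216, 0.026]
tcp_rot: [-0.705, 0.705, -0.053, 0.053]
force: [-11.9, 3.2, 29.1]
finger_gap: 0.0395
```

arm_command(
  commands=[0, -0.02, 0, 0, 0, 0, 0, 0, 0, 0, 0, 0],
)

```text
t: 8.42
eef_pos: [0.6198, -0.216, 0.026]
tcp_rot: [-0.705, 0.705, -0.053, 0.053]
force: [-6.4, 1.0, 15.8]
finger_gap: 0.0398
```

arm_command(
  commands=[0, 0, 0, 0, 0, 0, 0, 0, 0, 0, 0, 0, 0, 0, 0, 0, 0, 0, 0, 0, 0, 0, 0, 0],
  grip=0.6,
)

```text
t: 8.75
eef_pos: [0.6197, -0.2159, 0.0248]
tcp_rot: [0.705, -0.705, 0.053, -0.053]
force: [-0.2, -0.3, -0.6]
finger_gap: 0.0683
```

arm_command(
  commands=[0, -0.3, 0, 0, 0, 0, 0, -0.6, 0, 0, 0, 0, 0, -0.8, 0, 0, 0, 0, 0, -0.8, 0, 0, 0, 0, 0, -0.5, 0, 0, 0, 0],
)

```text
t: 9.17
eef_pos: [0.6207, -0.216, 0.1491]
tcp_rot: [-0.705, 0.705, -0.052, 0.054]
force: [1.3, 0.8, 0.5]
finger_gap: 0.0682
```

```bash
python3 - <<'E'
from plant import ctrl
from h import *
import pickle
plan(ctrl,(.475,-.1945,.1),-8)
p=ctrl.read_camera("scene"); pickle.dump(p,open("scene6.pkl","wb"))
plan(ctrl,(.475,-.1945,.1),-8)
c=proj(p,[.62,-.214,.05])[0].astype(int)
a=p["pixels"][c[1]-60:c[1]+40,c[0]-65:c[0]+65,::-1]
cv2.imwrite(f"pics/scene6.png",cv2.resize(a,None,fx=5,fy=5,interpolation=cv2.INTER_CUBIC))
E
```

```text
t 9.17 pos [ 0.6207 -0.216   0.1491] head -8.6 gap 0.0682 F [1.3 0.8 0.5]
turn units [ 0.002 -0.1    0.029] shift units: before-turn axes [-3.686  1.216 -0.013] after-turn axes [-3.682  1.227  0.025]
t 9.22 pos [ 0.6222 -0.2164  0.1523] head -8.62 gap 0.068 F [1.4 0.2 4.3]
turn units [ 0.01  -0.103  0.068] shift units: before-turn axes [-3.73   1.282 -0.009] after-turn axes [-3.721  1.308  0.03 ]
```

View pics/scene6.png

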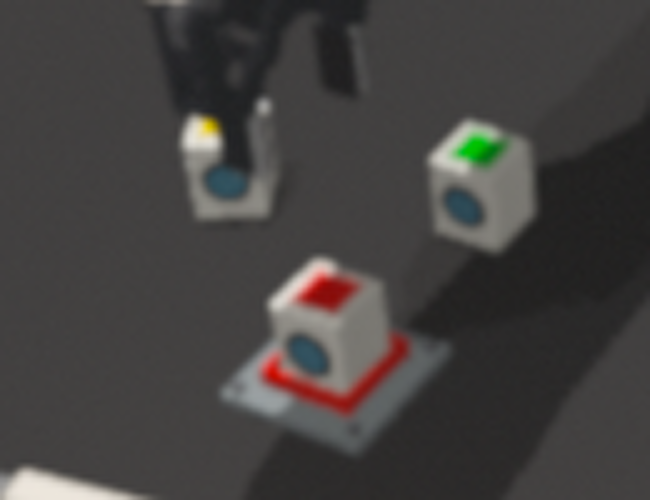

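arm_command(
  commands=[0, 0, 0, 0, -0.1, 0, -0.5, 0, 0, 0, 0, 0, -0.8, 0, 0, 0, 0, 0, -0.8, 0, 0, 0, 0, 0, -0.8, 0, 0, 0, 0, 0, -0.5, 0, 0, 0, 0, 0, -0.25, 0, 0.02, 0, 0, 0, 0, 0, 0, 0, 0, 0, 0, 0, 0, 0, 0, 0],
  grip=1,
)

```text
t: 9.97
eef_pos: [0.4759, -0.195, 0.1452]
tcp_rot: [-0.705, 0.705, -0.049, 0.05]
force: [0.6, 0.2, -0.0]
finger_gap: 0.0854
```

```bash
python3 - <<'E'
from plant import ctrl
from h import *
import pickle
plan(ctrl,(.4752,-.1945,.016),-8)
p=ctrl.read_camera("scene")
plan(ctrl,(.4752,-.1945,.016),-8)
c=cloud(p,cmask(p,"green")); c=c[(abs(c[:,0]-.475)<.03)&(abs(c[:,1]+.1945)<.03)];print(c.mean(0))
c=cloud(p,cmask(p,"red")); c=c[(abs(c[:,0]-.62)<.03)&(abs(c[:,1]+.2136)<.03)&(c[:,2]>.045)];print(c.mean(0))
E
```

```text
t 9.97 pos [ 0.4759 -0.195   0.1452] head -8.0 gap 0.0854 F [ 0.6  0.2 -0. ]
turn units [ 0.001 -0.001  0.006] shift units: before-turn axes [-0.02   3.229  0.009] after-turn axes [-0.018  3.229  0.009]
t 10.02 pos [ 0.4764 -0.1949  0.1451] head -7.99 gap 0.0852 F [-0.4  0.3 -0.4]
turn units [-0.002  0.002  0.008] shift units: before-turn axes [-0.034  3.227  0.006] after-turn axes [-0.031  3.227  0.006]
[ 0.47785198 -0.19444612  0.05071436]
[ 0.622131   -0.21390422  0.05885949]
```

arm_command(
  commands=[-0.03, 0.2, 0.01, 0, 0, 0, 0, 0.7, 0, 0, 0, 0, 0, 0.8, 0, 0, 0, 0, 0, 0.7, 0, 0, 0, 0, 0, 0.4, 0, 0, 0, 0, 0, 0.3, 0, 0, 0, 0, 0, 0.13, 0, 0, 0, 0, 0, 0, 0, 0, 0, 0],
)

```text
t: 10.68
eef_pos: [0.4741, -0.1938, 0.0146]
tcp_rot: [0.706, -0.705, 0.05, -0.049]
force: [-0.2, 0.2, 0.5]
finger_gap: 0.0854
```

arm_command(
  commands=[0, 0, 0, 0, 0, 0, 0, 0, 0, 0, 0, 0, 0, 0, 0, 0, 0, 0, 0, 0, 0, 0, 0, 0, 0, 0, 0, 0, 0, 0, 0, 0, 0, 0, 0, 0, 0, 0, 0, 0, 0, 0, 0, 0, 0, 0, 0, 0],
  grip=-1,
  force=25,
)

```text
t: 11.35
eef_pos: [0.4747, -0.1946, 0.0167]
tcp_rot: [-0.705, 0.706, -0.049, 0.05]
force: [-1.5, -0.0, 7.1]
finger_gap: 0.04
```

```bash
python3 - <<'E'
from plant import ctrl
from h import *
import pickle
plan(ctrl,(.4752,-.1945,.016),-8)
p=ctrl.read_camera("scene"); pickle.dump(p,open("scene7.pkl","wb"))
plan(ctrl,(.4752,-.1945,.016),-8)
c=proj(p,[.475,-.1945,.05])[0].astype(int)
a=p["pixels"][c[1]-60:c[1]+40,c[0]-65:c[0]+65,::-1]
cv2.imwrite(f"pics/scene7.png",cv2.resize(a,None,fx=5,fy=5,interpolation=cv2.INTER_CUBIC))
E
```

```text
t 11.35 pos [ 0.4747 -0.1946  0.0167] head -8.02 gap 0.04 F [-1.5 -0.   7.1]
turn units [ 0.005 -0.004  0.014] shift units: before-turn axes [0.012 0.017 0.003] after-turn axes [0.012 0.017 0.003]
t 11.4 pos [ 0.4747 -0.1946  0.0167] head -8.02 gap 0.0399 F [-0.7  1.7  8. ]
turn units [ 0.005 -0.003  0.014] shift units: before-turn axes [0.012 0.017 0.003] after-turn axes [0.012 0.017 0.003]
```

View pics/scene7.png

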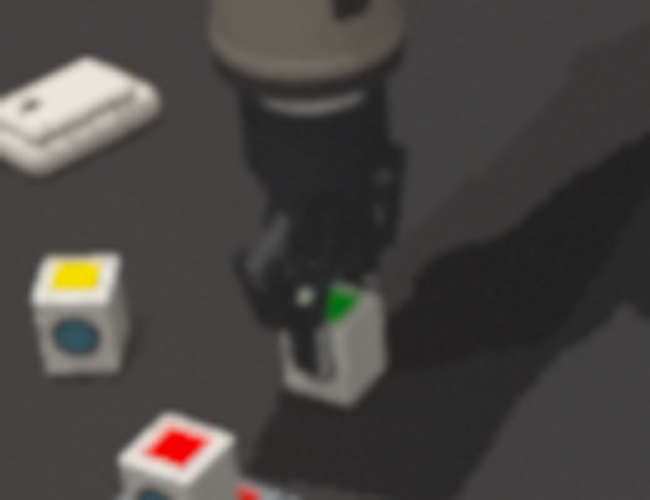

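arm_command(
  commands=[0, -0.1, 0, 0, 0, 0, 0, -0.3, 0, 0, 0, 0, 0, -0.6, 0, 0, 0, 0, 0, -0.8, 0, 0, 0, 0, 0, -0.8, 0, 0, 0, 0, 0, -0.5, 0, 0, 0, 0, 0, 0, 0, 0, 0, 0],
)

```text
t: 11.98
eef_pos: [0.4762, -0.1949, 0.145]
tcp_rot: [-0.705, 0.706, -0.047, 0.052]
force: [1.6, -0.4, -1.1]
finger_gap: 0.04
```

```bash
python3 - <<'E'
from plant import ctrl
from h import *
import pickle
p=pickle.load(open("scene0.pkl","rb"))
for pt in [(388,283.1)]: print("scene nest net",backproj(p,pt,.008))
p2=pickle.load(open("top0.pkl","rb"));print("top net",backproj(p2,(256.8,242.8),.008))
print("rej nets",backproj(p,(235.6,260.5),.008),backproj(p2,(390.9,228.7),.008))
s=8;x0,y0=350,235
up=cv2.resize(p["pixels"][y0:y0+75,x0:x0+95],None,fx=s,fy=s,interpolation=cv2.INTER_CUBIC)[:,:,::-1].copy()
def quad(cx,cy,z,hx,hy,yaw,col):
    y=np.radians(yaw);R=np.array([[np.cos(y),-np.sin(y)],[np.sin(y),np.cos(y)]])
    P=np.array([[-hx,-hy],[hx,-hy],[hx,hy],[-hx,hy]])@R.T+[cx,cy]
    uv=proj(p,np.c_[P,np.full(4,z)])
    cv2.polylines(up,[((uv-[x0,y0]+.5)*s-.5).round().astype(int)],True,col,1)
C=np.array([.5743,.1699])+.065*np.array([-np.sin(np.radians(3.9)),np.cos(np.radians(3.9))])
print("C",C)
quad(*C,.008,.05,.1,3.9,(0,0,255)); quad(.5743,.1699,.018,.027,.027,3.9,(255,0,255)); quad(.5743,.1699,.018,.023,.023,3.9,(255,0,255))
quad(*C,.106,.042,.007,3.9,(0,255,255))
cv2.imwrite("pics/ov_car.png",up)
plan(ctrl,(.5743,.1699,.1367),3.9)
E
```

```text
scene nest net [[0.58405399 0.17928901 0.008     ]]
top net [[0.57842491 0.17168561 0.008     ]]
rej nets [[ 0.62456705 -0.20557109  0.008     ]] [[ 0.61891879 -0.20881392  0.008     ]]
C [0.56987901 0.23474948]
t 11.98 pos [ 0.4762 -0.1949  0.145 ] head -8.02 gap 0.04 F [ 1.6 -0.4 -1.1]
turn units [ 0.024 -1.986  0.06 ] shift units: before-turn axes [1.155 0.197 9.373] after-turn axes [3.067 0.207 8.932]
```

View pics/ov_car.png

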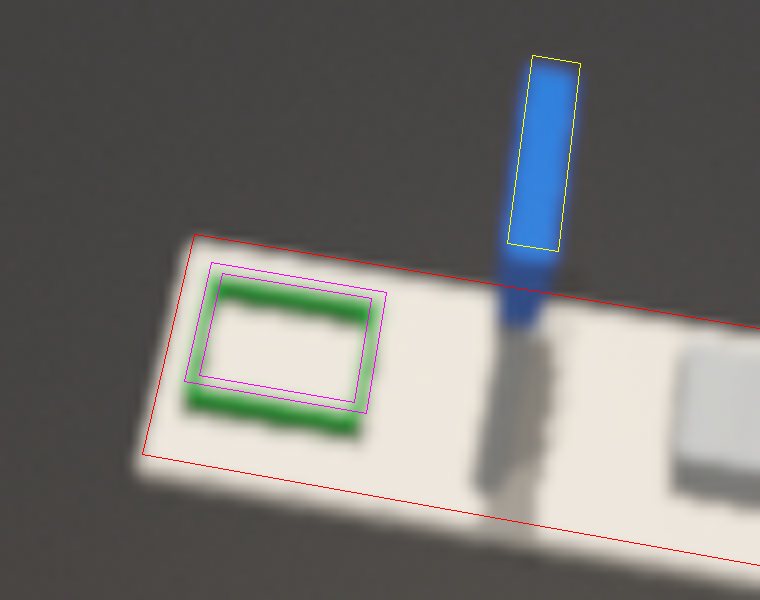

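arm_command(
  commands=[0, 0, 0, 0, -1, 0, 0, 0, 0, 0, -0.98, 0, 0.16, 0, 0.45, 0, 0, 0, 0.3, 0, 0.88, 0, 0, 0, 0.3, 0, 0.88, 0, 0, 0, 0.3, 0, 0.88, 0, 0, 0, 0.3, 0, 0.88, 0, 0, 0, 0.3, 0, 0.88, 0, 0, 0, 0.3, 0, 0.88, 0, 0, 0, 0.3, 0, 0.88, 0, 0, 0],
)

```text
t: 12.82
eef_pos: [0.5464, 0.0773, 0.1403]
tcp_rot: [-0.707, 0.707, 0.024, -0.024]
force: [1.3, -0.7, -0.8]
finger_gap: 0.0398
```

arm_command(
  commands=[0.3, 0, 0.88, 0, 0, 0, 0.3, 0, 0.85, 0, 0, 0, 0.21, 0, 0.59, 0, 0, 0, 0, 0, 0, 0, 0, 0, 0, 0, 0, 0, 0, 0, 0, 0, 0, 0, 0, 0],
)

```text
t: 13.32
eef_pos: [0.5722, 0.1698, 0.1398]
tcp_rot: [-0.707, 0.707, 0.024, -0.024]
force: [0.4, -0.7, -1.6]
finger_gap: 0.0395
```

```bash
python3 -c "
from plant import ctrl
from h import *
plan(ctrl,(.5743,.1699,.07),3.9)"
```

```text
t 13.32 pos [0.5722 0.1698 0.1398] head 3.87 gap 0.0395 F [ 0.4 -0.7 -1.6]
turn units [ 0.005 -0.005 -0.005] shift units: before-turn axes [ 0.053  1.744 -0.   ] after-turn axes [ 5.200e-02  1.744e+00 -1.000e-03]
```

arm_command(
  commands=[0.05, 0.3, 0, 0, 0, 0, 0, 0.5, 0, 0, 0, 0, 0, 0.5, 0, 0, 0, 0, 0, 0.3, 0, 0, 0, 0, 0, 0.15, 0, 0, 0, 0, 0, 0, 0, 0, 0, 0, 0, 0, 0, 0, 0, 0],
)

```text
t: 13.9
eef_pos: [0.5748, 0.1704, 0.07]
tcp_rot: [0.707, -0.707, -0.024, 0.024]
force: [-0.0, 0.6, -1.7]
finger_gap: 0.0395
```

```bash
cat > ov.py <<'E'
from h import *
def overlay(p,x0,y0,w,h,s,quads,fn):
    up=cv2.resize(p["pixels"][y0:y0+h,x0:x0+w],None,fx=s,fy=s,interpolation=cv2.INTER_CUBIC)[:,:,::-1].copy()
    for cx,cy,z,hx,hy,yaw,col in quads:
        y=np.radians(yaw);R=np.array([[np.cos(y),-np.sin(y)],[np.sin(y),np.cos(y)]])
        P=np.array([[-hx,-hy],[hx,-hy],[hx,hy],[-hx,hy]])@R.T+[cx,cy]
        uv=proj(p,np.c_[P,np.full(4,z)])
        cv2.polylines(up,[((uv-[x0,y0]+.5)*s-.5).round().astype(int)],True,col,1)
    cv2.imwrite(fn,up)
E
python3 - <<'E'
from plant import ctrl
from ov import *
import pickle
plan(ctrl,(.5743,.1699,.0247),3.9)
p=ctrl.read_camera("scene"); pickle.dump(p,open("scene8.pkl","wb"))
plan(ctrl,(.5743,.1699,.0247),3.9)
s=ctrl.observe(); x,y,z=s["eef_pos"]
M=(255,0,255);G=(0,255,0)
B=.0026
overlay(p,340,215,100,75,8,[(.5743+B,.1699,.018,.027,.027,3.9,M),(.5743+B,.1699,.018,.023,.023,3.9,M),(x+B,y,z-.0167,.02,.02,3.9,G),(x+B,y,z+.0333,.02,.02,3.9,G)],"pics/ov8.png")
E
```

```text
t 13.9 pos [0.5748 0.1704 0.07  ] head 3.85 gap 0.0395 F [-0.   0.6 -1.7]
turn units [-0.001 -0.008  0.   ] shift units: before-turn axes [-0.012  1.132 -0.011] after-turn axes [-0.012  1.132 -0.011]
t 13.95 pos [0.575  0.1706 0.0704] head 3.85 gap 0.0398 F [-0.2 -0.9 -1.5]
turn units [-0.003 -0.008  0.008] shift units: before-turn axes [-0.02   1.144 -0.016] after-turn axes [-0.019  1.144 -0.015]
```

View pics/ov8.png

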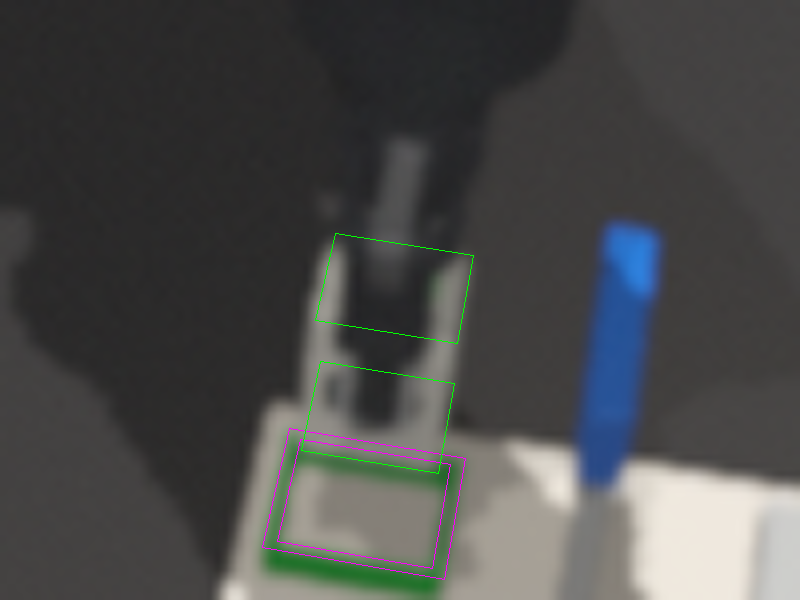

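arm_command(
  commands=[-0.015, 0.25, -0.012, 0, 0, 0, 0, 0.3, 0, 0, 0, 0, 0, 0.2, 0, 0, 0, 0, 0, 0.1, 0, 0, 0, 0, 0, 0.08, 0, 0, 0, 0, 0, 0.08, 0, 0, 0, 0, 0, 0, 0, 0, 0, 0, 0, 0, 0, 0, 0, 0],
)

```text
t: 14.62
eef_pos: [0.574, 0.1701, 0.0294]
tcp_rot: [0.707, -0.707, -0.024, 0.024]
force: [0.5, 0.2, -0.7]
finger_gap: 0.04
```

```bash
python3 - <<'E'
from plant import ctrl
from ov import *
plan(ctrl,(.5743,.1699,.0247),3.9)
p=ctrl.read_camera("scene")
plan(ctrl,(.5743,.1699,.0247),3.9)
overlay(p,340,225,100,75,8,[],"pics/s9.png")
E
```

```text
t 14.62 pos [0.574  0.1701 0.0294] head 3.87 gap 0.04 F [ 0.5  0.2 -0.7]
turn units [-0.001 -0.004 -0.   ] shift units: before-turn axes [ 0.006  0.117 -0.006] after-turn axes [ 0.006  0.117 -0.006]
t 14.67 pos [0.5742 0.1702 0.0295] head 3.87 gap 0.04 F [ 0.5 -0.8 -1.2]
turn units [-0.002 -0.005  0.003] shift units: before-turn axes [ 0.003  0.121 -0.007] after-turn axes [ 0.003  0.121 -0.007]
```

View pics/s9.png

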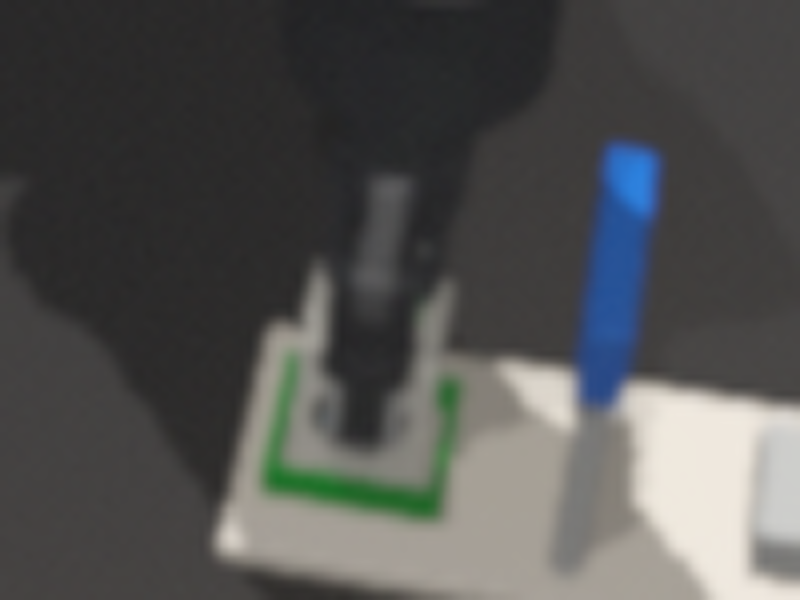

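Centred inside the green rim with no contact force. I'll lower it to the floor.

arm_command(
  commands=[0, 0.05, 0, 0, 0, 0, 0, 0.04, 0, 0, 0, 0, 0, 0.03, 0, 0, 0, 0, 0, 0, 0, 0, 0, 0, 0, 0, 0, 0, 0, 0],
)

```text
t: 15.08
eef_pos: [0.5741, 0.17, 0.0247]
tcp_rot: [-0.707, 0.707, 0.024, -0.024]
force: [-1.7, -0.5, 2.7]
finger_gap: 0.0396
```

arm_command(
  commands=[0, 0.015, 0, 0, 0, 0, 0, 0, 0, 0, 0, 0],
)

```text
t: 15.25
eef_pos: [0.5741, 0.17, 0.0247]
tcp_rot: [-0.707, 0.707, 0.024, -0.024]
force: [-5.7, -2.4, 15.4]
finger_gap: 0.0393
```

arm_command(
  commands=[0, -0.015, 0, 0, 0, 0, 0, 0, 0, 0, 0, 0],
)

```text
t: 15.42
eef_pos: [0.5741, 0.1701, 0.0247]
tcp_rot: [0.707, -0.707, -0.024, 0.024]
force: [-3.4, -0.8, 6.5]
finger_gap: 0.0396
```

arm_command(
  commands=[0, 0, 0, 0, 0, 0, 0, 0, 0, 0, 0, 0, 0, 0, 0, 0, 0, 0, 0, 0, 0, 0, 0, 0],
  grip=0.6,
)

```text
t: 15.75
eef_pos: [0.574, 0.17, 0.0245]
tcp_rot: [0.707, -0.707, -0.024, 0.024]
force: [1.0, -0.6, -0.3]
finger_gap: 0.0685
```

arm_command(
  commands=[0, -0.3, 0, 0, 0, 0, 0, -0.6, 0, 0, 0, 0, 0, -0.8, 0, 0, 0, 0, 0, -0.9, 0, 0, 0, 0, 0, -0.9, 0, 0, 0, 0, 0, -0.6, 0, 0, 0, 0, 0, 0, 0, 0, 0, 0],
)

```text
t: 16.33
eef_pos: [0.5761, 0.1712, 0.195]
tcp_rot: [0.707, -0.706, -0.027, 0.021]
force: [0.5, 0.5, -0.7]
finger_gap: 0.0684
```

```bash
python3 - <<'E'
from plant import ctrl
from ov import *
import pickle
C=np.array([.5743,.1699])+.065*np.array([-np.sin(np.radians(3.9)),np.cos(np.radians(3.9))])
plan(ctrl,(*C,.19),93.9)
p=ctrl.read_camera("scene");pickle.dump(p,open("scene10.pkl","wb"))
plan(ctrl,(*C,.19),93.9)
B=.0026
overlay(p,345,225,120,90,6,[(C[0]+B,C[1],.106,.042,.007,3.9,(0,255,255)),(C[0]+B,C[1],.078,.042,.007,3.9,(0,255,255)),(C[0]+B,C[1],.008,.05,.1,3.9,(0,0,255)),(.5743+B,.1699,.058,.02,.02,3.9,(0,255,0))],"pics/s10.png")
c=cloud(p,cmask(p,"green")); c=c[(abs(c[:,0]-.576)<.03)&(abs(c[:,1]-.17)<.03)&(c[:,2]>.045)];print(c.mean(0))
c=cloud(p,cmask(p,"blue")); c=c[(abs(c[:,0]-.57)<.06)&(abs(c[:,1]-.234)<.04)];print(c.mean(0),np.percentile(c,[2,98],axis=0))
E
```

```text
t 16.33 pos [0.5761 0.1712 0.195 ] head 3.88 gap 0.0684 F [ 0.5  0.5 -0.7]
turn units [  0.045 -15.004   0.068] shift units: before-turn axes [-0.048  0.127  1.595] after-turn axes [1.596 0.125 0.046]
t 16.38 pos [0.5753 0.1706 0.1923] head 3.86 gap 0.0678 F [ 0.7  0.2 -1.1]
turn units [  0.033 -15.006   0.045] shift units: before-turn axes [-0.026  0.059  1.609] after-turn axes [1.61  0.058 0.025]
[0.57672004 0.16901229 0.05865401]
[0.58323567 0.23417363 0.1029708 ] [[0.53401864 0.22567291 0.08390473]
 [0.61607551 0.24197809 0.10814997]]
```

View pics/s10.png

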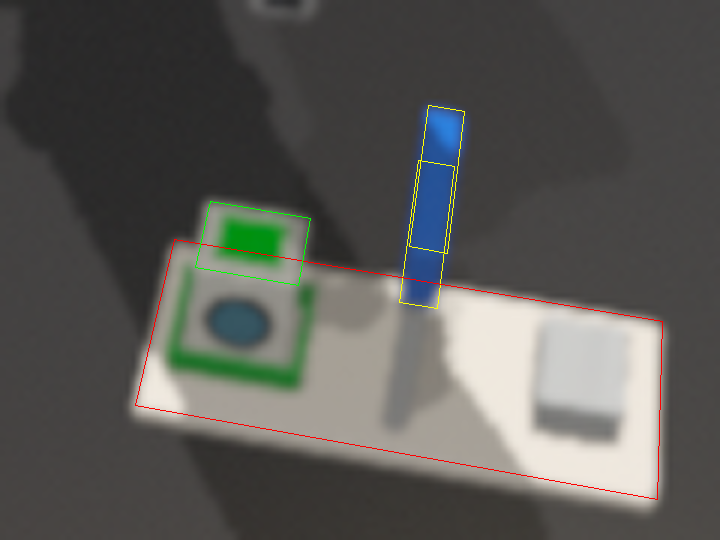

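```bash
python3 -c "
from plant import ctrl
print(ctrl.observe()['qpos'].round(3))"
```

```text
[ 0.072  0.399 -0.594  1.793  0.259  1.023 -0.553]
```

arm_command(
  commands=[0, 0, 0, 0, -1, 0, 0, 0, 0, 0, -1, 0, 0, 0, 0, 0, -1, 0, 0, 0, 0, 0, -1, 0, 0, 0, 0, 0, -1, 0, 0, 0, 0, 0, -1, 0, 0, 0, 0, 0, -1, 0],
  grip=0.2,
)

```text
t: 16.97
eef_pos: [0.5734, 0.1698, 0.1881]
tcp_rot: [0.651, -0.65, -0.277, 0.278]
force: [0.7, -0.4, -0.7]
finger_gap: 0.0512
```

```bash
python3 -c "
from plant import ctrl
print(ctrl.observe()['qpos'].round(3))"
```

```text
[ 0.184  0.44  -0.745  1.79   0.34   1.046  0.119]
```

arm_command(
  commands=[0, 0, 0, 0, -1, 0, 0, 0, 0, 0, -1, 0, 0, 0, 0, 0, -1, 0, 0, 0, 0, 0, -1, 0, 0, 0, 0, 0, -1, 0, 0, 0, 0, 0, -1, 0, 0, 0, 0, 0, -1, 0, 0, 0, 0, 0, -1, 0, 0, 0, 0, 0, 0, 0],
)

```text
t: 17.72
eef_pos: [0.5735, 0.1697, 0.188]
tcp_rot: [0.482, -0.481, -0.518, 0.518]
force: [1.2, -0.1, -0.0]
finger_gap: 0.051
```

```bash
python3 -c "
from plant import ctrl
from h import *
plan(ctrl,(.5699,.2347,.17),93.9)"
```

```text
t 17.72 pos [0.5735 0.1697 0.188 ] head 94.18 gap 0.051 F [ 1.2 -0.1 -0. ]
turn units [-0.014  0.047  0.001] shift units: before-turn axes [ 1.626  0.449 -0.029] after-turn axes [ 1.626  0.449 -0.02 ]
```

arm_command(
  commands=[0.3, 0.1, 0, -0.01, 0.05, 0, 0.6, 0.2, 0, 0, 0, 0, 0.5, 0.15, 0, 0, 0, 0, 0.22, 0, -0.02, 0, 0, 0, 0, 0, 0, 0, 0, 0, 0, 0, 0, 0, 0, 0, 0, 0, 0, 0, 0, 0],
)

```text
t: 18.3
eef_pos: [0.571, 0.2337, 0.1707]
tcp_rot: [-0.484, 0.485, 0.515, -0.515]
force: [-0.7, 0.7, 0.3]
finger_gap: 0.0514
```

```bash
python3 - <<'E'
from plant import ctrl
from ov import *
plan(ctrl,(.5699,.2347,.0745),93.9)
p=ctrl.read_camera("scene")
plan(ctrl,(.5699,.2347,.0745),93.9)
overlay(p,345,195,130,100,6,[],"pics/s11.png")
E
```

```text
t 18.3 pos [0.571  0.2337 0.1707] head 93.46 gap 0.0514 F [-0.7  0.7  0.3]
turn units [ 0.01  -0.074 -0.006] shift units: before-turn axes [0.029 2.404 0.029] after-turn axes [0.028 2.404 0.026]
t 18.35 pos [0.5711 0.2334 0.1707] head 93.45 gap 0.0513 F [-0.4 -0.2 -1.2]
turn units [ 0.011 -0.076 -0.006] shift units: before-turn axes [0.035 2.404 0.031] after-turn axes [0.033 2.404 0.028]
```

View pics/s11.png

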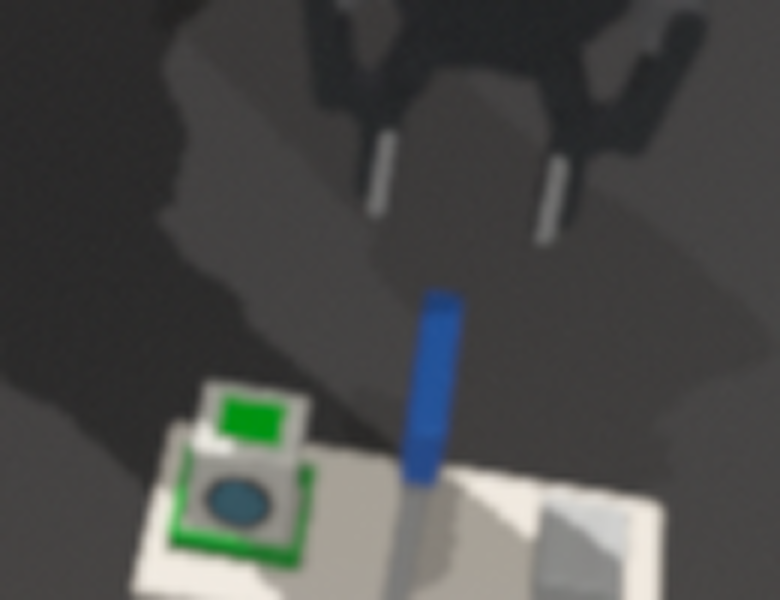

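arm_command(
  commands=[0.03, 0.2, 0.03, 0.01, -0.075, 0, 0, 0.5, 0, 0, 0, 0, 0, 0.6, 0, 0, 0, 0, 0, 0.5, 0, 0, 0, 0, 0, 0.35, 0, 0, 0, 0, 0, 0.2, 0, 0, 0, 0, 0, 0.05, 0, 0, 0, 0, 0, 0, 0, 0, 0, 0, 0, 0, 0, 0, 0, 0],
)

```text
t: 19.1
eef_pos: [0.5699, 0.2361, 0.0754]
tcp_rot: [-0.482, 0.482, 0.518, -0.517]
force: [-0.1, -0.0, 0.8]
finger_gap: 0.0512
```

```bash
python3 - <<'E'
from plant import ctrl
from ov import *
p=ctrl.read_camera("scene")
plan(ctrl,(.5699,.2347,.0745),93.9)
overlay(p,345,195,130,100,6,[],"pics/s12.png")
E
```

```text
t 19.15 pos [0.57   0.2362 0.0756] head 94.01 gap 0.0509 F [ 0.4 -0.2  0.2]
turn units [0.013 0.019 0.005] shift units: before-turn axes [-0.037  0.027  0.005] after-turn axes [-0.037  0.027  0.005]
```

View pics/s12.png

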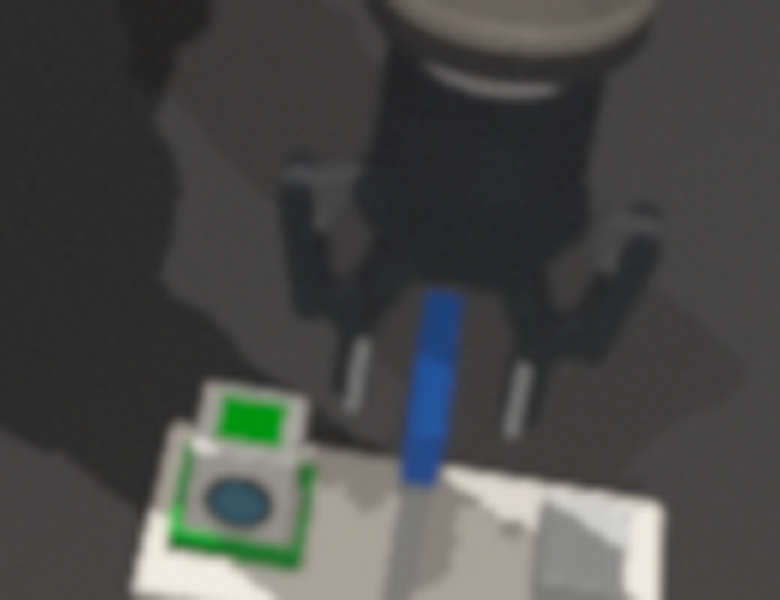

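arm_command(
  commands=[-0.037, 0.03, 0, 0.013, 0.015, 0, 0, 0, 0, 0, 0, 0],
)

```text
t: 19.32
eef_pos: [0.57, 0.2341, 0.0738]
tcp_rot: [0.483, -0.483, -0.517, 0.517]
force: [-0.5, -0.4, -0.4]
finger_gap: 0.0509
```

arm_command(
  commands=[0, 0, 0, 0, 0, 0, 0, 0, 0, 0, 0, 0, 0, 0, 0, 0, 0, 0, 0, 0, 0, 0, 0, 0, 0, 0, 0, 0, 0, 0, 0, 0, 0, 0, 0, 0, 0, 0, 0, 0, 0, 0, 0, 0, 0, 0, 0, 0],
  grip=-1,
  force=40,
)

```text
t: 19.98
eef_pos: [0.5697, 0.2344, 0.0736]
tcp_rot: [0.483, -0.482, -0.517, 0.517]
force: [-0.9, -1.9, 5.2]
finger_gap: 0.0132
```

arm_command(
  commands=[0, 0, 0, 0, 0, 0, 0, 0, 0, 0, 0, 0, 0, 0, 0, 0, 0, 0],
  force=80,
)

```text
t: 20.23
eef_pos: [0.5696, 0.2343, 0.0737]
tcp_rot: [0.483, -0.482, -0.516, 0.517]
force: [-2.1, -1.4, 7.1]
finger_gap: 0.0128
```

```bash
python3 - <<'E'
from plant import ctrl
from ov import *
plan(ctrl,(.5699,.2347,.0745),93.9)
p=ctrl.read_camera("scene")
plan(ctrl,(.5699,.2347,.0745),93.9)
print(ctrl.observe()["wrist_torque"])
overlay(p,345,195,130,100,6,[],"pics/s13.png")
E
```

```text
t 20.23 pos [0.5696 0.2343 0.0737] head 93.92 gap 0.0128 F [-2.1 -1.4  7.1]
turn units [-0.011  0.004 -0.002] shift units: before-turn axes [ 0.009 -0.021 -0.007] after-turn axes [ 0.009 -0.021 -0.007]
t 20.28 pos [0.5696 0.2344 0.0737] head 93.93 gap 0.0129 F [-2.  -2.9  6.6]
turn units [-0.011  0.005 -0.002] shift units: before-turn axes [ 0.007 -0.021 -0.007] after-turn axes [ 0.007 -0.021 -0.007]
[-0.50594356  0.40638521 -0.07224499]
```

View pics/s13.png

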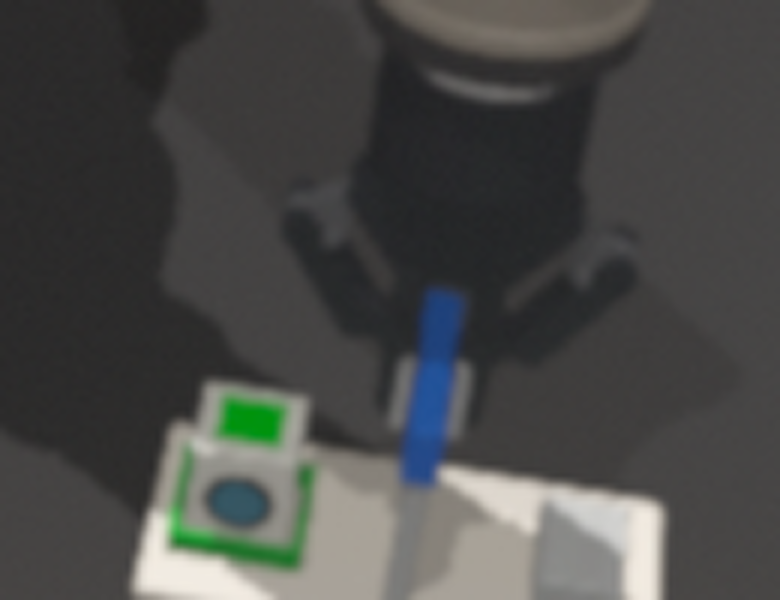

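arm_command(
  commands=[0, -0.02, 0, 0, 0, 0, 0, -0.04, 0, 0, 0, 0, 0, -0.06, 0, 0, 0, 0, 0, -0.08, 0, 0, 0, 0, 0, -0.1, 0, 0, 0, 0, 0, -0.12, 0, 0, 0, 0, 0, -0.14, 0, 0, 0, 0, 0, -0.15, 0, 0, 0, 0, 0, -0.15, 0, 0, 0, 0, 0, -0.15, 0, 0, 0, 0],
)

```text
t: 21.12
eef_pos: [0.5697, 0.2344, 0.1145]
tcp_rot: [0.483, -0.482, -0.517, 0.517]
force: [-0.1, 0.2, -4.8]
finger_gap: 0.0128
```

```bash
python3 - <<'E'
from plant import ctrl
from ov import *
plan(ctrl,(.5699,.2347,.2237),93.9)
s=ctrl.observe(); q=s["tcp_rot"]; print(Ro.from_quat([q[1],q[2],q[3],q[0]]).as_matrix().round(4)[2], s["wrist_torque"])
p=ctrl.read_camera("scene")
overlay(p,345,175,130,100,6,[],"pics/s14.png")
E
```

```text
t 21.12 pos [0.5697 0.2344 0.1145] head 93.93 gap 0.0128 F [-0.1  0.2 -4.8]
turn units [-0.01   0.005  0.001] shift units: before-turn axes [ 0.007 -2.729 -0.003] after-turn axes [ 0.007 -2.729 -0.006]
[ 1.0e-04 -1.0e+00  1.1e-03] [ 0.04055075 -0.03756472 -0.02266376]
```

View pics/s14.png

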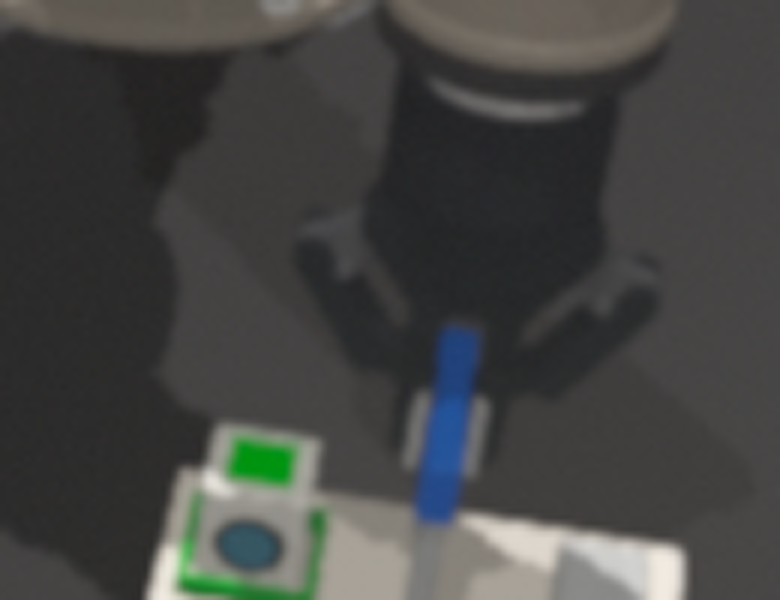

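arm_command(
  commands=[0, -0.15, 0, 0, 0, 0, 0, -0.15, 0, 0, 0, 0, 0, -0.15, 0, 0, 0, 0, 0, -0.15, 0, 0, 0, 0, 0, -0.15, 0, 0, 0, 0, 0, -0.15, 0, 0, 0, 0, 0, -0.15, 0, 0, 0, 0, 0, -0.15, 0, 0, 0, 0, 0, -0.15, 0, 0, 0, 0, 0, -0.15, 0, 0, 0, 0],
)

```text
t: 22.0
eef_pos: [0.5697, 0.2344, 0.1744]
tcp_rot: [0.483, -0.482, -0.517, 0.517]
force: [-0.1, 0.3, -4.7]
finger_gap: 0.013
```

arm_command(
  commands=[0, -0.15, 0, 0, 0, 0, 0, -0.15, 0, 0, 0, 0, 0, -0.15, 0, 0, 0, 0, 0, -0.15, 0, 0, 0, 0, 0, -0.13, 0, 0, 0, 0, 0, -0.12, 0, 0, 0, 0, 0, -0.1, 0, 0, 0, 0, 0, -0.08, 0, 0, 0, 0, 0, -0.06, 0, 0, 0, 0, 0, -0.04, 0, 0, 0, 0],
)

```text
t: 22.83
eef_pos: [0.5698, 0.2344, 0.2192]
tcp_rot: [0.483, -0.482, -0.517, 0.517]
force: [-0.5, 0.5, -3.8]
finger_gap: 0.0129
```

arm_command(
  commands=[0, -0.02, 0, 0, 0, 0, 0, 0, 0, 0, 0, 0, 0, 0, 0, 0, 0, 0, 0, 0, 0, 0, 0, 0, 0, 0, 0, 0, 0, 0, 0, 0, 0, 0, 0, 0],
)

```text
t: 23.33
eef_pos: [0.5697, 0.2344, 0.2197]
tcp_rot: [0.483, -0.482, -0.516, 0.517]
force: [0.2, 0.2, -4.0]
finger_gap: 0.013
```

```bash
python3 - <<'E'
from plant import ctrl
from ov import *
import pickle
plan(ctrl,(.5699,.2347,.2237),93.9)
s=ctrl.observe(); q=s["tcp_rot"]; print(Ro.from_quat([q[1],q[2],q[3],q[0]]).as_matrix().round(4)[2], s["wrist_torque"])
p=ctrl.read_camera("scene")
cv2.imwrite("pics/s15.png",p["pixels"][:,:,::-1]); overlay(p,345,115,140,100,5,[(.5696+.0026,.2344,.158,.05,.1,3.9,(0,0,255)),(.5696+.0026,.2344,.256,.042,.007,3.9,(0,255,255))],"pics/s15z.png")
# plate plane from white low-sat pixels
h=hue(p); m=(h[...,2]>120)&(h[...,1]<40)
c=cloud(p,m); k=(abs(c[:,0]-.57)<.06)&(abs(c[:,1]-.234)<.11)&(abs(c[:,2]-.158)<.012); c=c[k]
A=np.c_[c[:,:2]-[.57,.2344],np.ones(len(c))]; r=np.linalg.lstsq(A,c[:,2],rcond=None)[0]
print(len(c),"plate slope deg",np.degrees(r[:2]),"z",r[2])
t=ctrl.read_camera("top"); cv2.imwrite("pics/t15.png",t["pixels"][:,:,::-1])
E
```

```text
t 23.33 pos [0.5697 0.2344 0.2197] head 93.93 gap 0.013 F [ 0.2  0.2 -4. ]
turn units [-0.014  0.006  0.   ] shift units: before-turn axes [ 0.007 -0.101 -0.005] after-turn axes [ 0.007 -0.101 -0.005]
[ 0.     -1.      0.0015] [ 0.0262892  -0.02791951  0.01297296]
1965 plate slope deg [-0.73316969  0.39741966] z 0.15440267923689804
```

View pics/s15z.png

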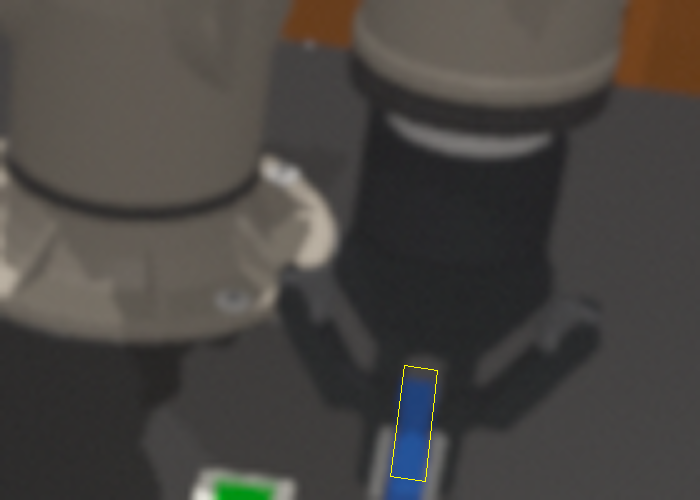

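View pics/s15.png

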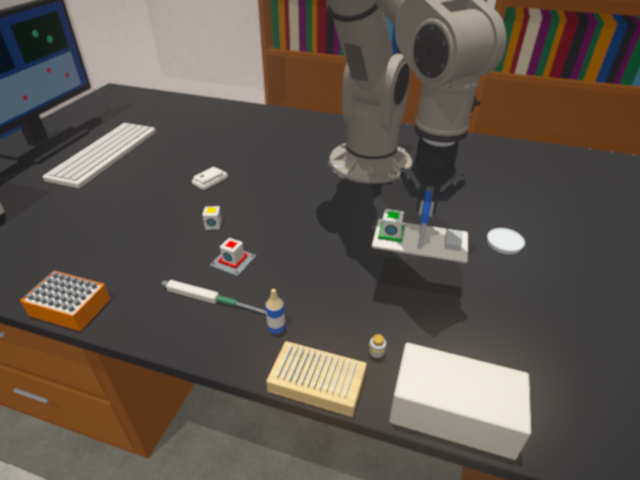

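arm_command(
  commands=[0, -0.02, 0, 0, 0, 0, 0, -0.04, 0, 0, 0, 0, 0, -0.03, 0, 0, 0, 0, 0, -0.01, 0, 0, 0, 0, 0, 0, 0, 0, 0, 0, 0, 0, 0, 0, 0, 0, 0, 0, 0, 0, 0, 0, 0, 0, 0, 0, 0, 0],
)

```text
t: 24.1
eef_pos: [0.5698, 0.2344, 0.2237]
tcp_rot: [0.483, -0.482, -0.516, 0.517]
force: [-1.0, -0.8, -4.5]
finger_gap: 0.0129
```

```bash
python3 - <<'E'
from plant import ctrl
from ov import *
import pickle
plan(ctrl,(.5699,.2347,.2237),93.9)
def slope(p,z):
    h=hue(p); m=(h[...,2]>120)&(h[...,1]<40)
    c=cloud(p,m); c=c[(abs(c[:,0]-.57)<.06)&(abs(c[:,1]-.234)<.11)&(abs(c[:,2]-z)<.012)]
    A=np.c_[c[:,:2]-[.57,.2344],np.ones(len(c))]; r=np.linalg.lstsq(A,c[:,2],rcond=None)[0]
    print(len(c),"slope deg",np.degrees(r[:2]),"z",r[2])
slope(pickle.load(open("scene0.pkl","rb")),.008); slope(pickle.load(open("scene10.pkl","rb")),.008)
p=ctrl.read_camera("scene"); slope(p,.158); 
for nm,col,ctr,r in (("yellow","yellow",(.496,-.338),.03),("red","red",(.622,-.214),.03),("green","green",(.577,.17),.03)):
    c=cloud(p,cmask(p,col)); c=c[(abs(c[:,0]-ctr[0])<r)&(abs(c[:,1]-ctr[1])<r)&(c[:,2]>.045)];print(nm,c.mean(0).round(4) if len(c) else None)
q0=pickle.load(open("scene0.pkl","rb"));c=cloud(q0,cmask(q0,"yellow"));c=c[(abs(c[:,0]-.496)<.03)&(abs(c[:,1]+.338)<.03)];print("yellow before",c.mean(0).round(4))
overlay(p,365,185,110,85,7,[(.5697+.0026,.2344,.158,.05,.1,3.9,(0,0,255))],"pics/s16.png")
s=ctrl.observe(); print(s["joint_velocities"].round(4),s["t"])
E
```

```text
t 24.1 pos [0.5698 0.2344 0.2237] head 93.93 gap 0.0129 F [-1.  -0.8 -4.5]
turn units [-0.013  0.005  0.   ] shift units: before-turn axes [ 0.008 -0.    -0.004] after-turn axes [ 0.008 -0.    -0.004]
2163 slope deg [ 0.00649225 -0.03853913] z 0.007411821444674881
1840 slope deg [-0.3981625  -0.23905999] z 0.007643220934814678
1938 slope deg [-0.74238523  0.02912544] z 0.157931814465439
yellow [ 0.4967 -0.338   0.051 ]
red [ 0.6223 -0.2138  0.059 ]
green [0.5895 0.1703 0.1841]
yellow before [ 0.4962 -0.3383  0.0506]
[ 0.0012  0.0013 -0.0003 -0.0013 -0.002  -0.0005  0.0013] 24.15
```

View pics/s16.png

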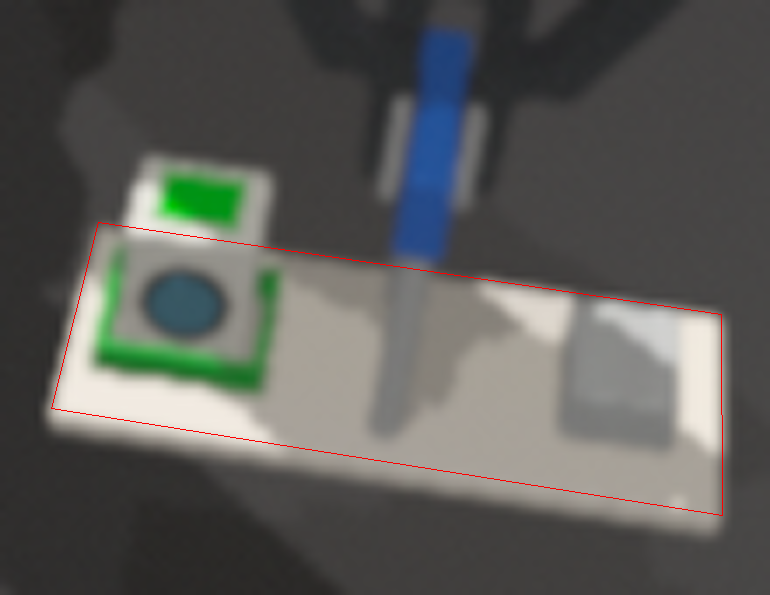

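```bash
python3 -c "
from plant import ctrl
ctrl.hand_in(); print(ctrl.observe()['t'])"
```

```text
the job is handed in; nothing more can be done
the job is handed in; nothing more can be done
```

I put the red-tagged module in the red reject nest and the green-tagged one in the carrier's green nest. I then lifted the loaded carrier by its blue bar and handed in while holding it, at about t = 24 s (limit 58 s).

**Modules:** each was lowered until it touched the nest floor, pressed lightly, and then released. After release, both tags read about 59 mm above the bench; fully seated is 58 mm. The red module was still there in the last check.

**Carrier:** its underside is at about 0.150 m from the arm pose, or 0.1499 m from the camera's reading of the plate. The gripper axis is within 0.1° of vertical, the joints are practically still, the bar is gripped at 80 N, and the carried weight reads 4–5 N. The green module still sits square inside its rim.

**Other things:** the yellow module is within 1 mm of where it started. In the last full picture I saw nothing else out of place, but I did not measure the other items.

**Disagreements:**
- The two cameras differed by about 4 mm in x. I used the middle value, and the first grasp and both placings agreed with it.
- A plane fitted to the raised plate showed a slope of about 0.7° along x. The same fit gave 0.4° while the carrier stood flat on the bench, and the plate's outline fits a level pose, so I take this as noise.
- Setting the red module down peaked at about 29 N on the wrist as it met the floor, more than intended but within the limits.

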